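Clip the teal hub onto the desk equipment rail

TASK

Mount the teal USB hub on the metal rail of the sloping desk stand, in the free stretch between the grey and the black module: hook its black top lip over the rail's upper edge first, with the orange foot end lifted, then tilt the foot down until the orange clip snaps under the rail's lower edge and the hub sits flat on the rail, and let go. Do it gently, without forcing the hub against the stand, and leave the cup, the mouse and the phone wallet where they are.

Things in the scene. Friction and masses are not known exactly. Their poses are not given: they have to be found in the camera images.
- hub: Teal USB hub, 0.18 kg (up to 25 % off), ports up. Frame: z out of the port face, +x to the top-lip end (white dot), -x to the foot end (orange tab); origin at the level of its lowest points (the desk at the start). Housing x -36 to 28, y +-20, z 10 to 52 mm: plain side faces to grip; underside z = 10 lands on the rail. Two heels below at x -35 to -29, |y| 11 to 19, z 0 to 10.
- hub_lip (a point): Tip of the fixed black top lip, hub frame (14.5, 0, 4) mm; axes the hub's. The lip is a hook under the housing, open towards the foot: wall with inner face at hub x = 18.7, outer 23.7; floor z 0 to 4 mm from x = 14.5. Its slot (z 4 to 10) takes the rail's upper edge with the foot end lifted some 10 to 20 degrees; it does not go on flat.
- clip (a joint): Orange foot clip, slides towards hub -x: 0 = out, 0.005 m = pushed right back; spring 2.5 N at 0, plus 0.9 N per mm. Its nose reaches in to hub x = -15.8 at z = 5.7 mm, sloping out to x = -19.2 at z = 0.3. Tilting the foot down, the rail's lower edge pushes it back about 2 mm, then it snaps out below the edge: 5 to 15 N on the foot; then the foot stops dead on the rail.
- hub_seat (a point): Middle of the hub's seating face, hub frame (0, 0, 10) mm; axes the hub's. Fully home it lies on the rail's top face, within about 1 mm of the real rail's middle line, and the hub's axes are nearly parallel to the panel's.
- hub_foot (a point): Point at the foot end of the hub's seating face, hub frame (-30, 0, 10) mm; axes the hub's. Fully home it is level with the rail's top face (panel z = 17 mm) or a little lower: the lip has some play, so the snapped hub may rock up to 5 degrees at the lip end.
- panel: White sloping panel of the fixed stand, 136 mm up the slope, 236 mm wide, 25 degrees steep. Frame: origin mid-surface, 44 mm over the desk; +x up the slope (away from the robot), y along the rail, z square out of it. Two modules fixed on the rail at y -113 to -77 (grey) and 77 to 113 mm (black) rise to z = 47; free between. Over 25 N between hub and stand is forcing.
- rail_mid (a point): Nominal middle of the rail's top face, panel frame (0, 0, 17) mm; axes the panel's. Aluminium rail along y: flange 36 mm wide (panel x +-18), 3 mm thick (z 14 to 17) on an 18 mm wide web. It is bolted through slots: the real rail lies anywhere up to 6 mm up or down the slope from here, unmeasured; find its upper edge by touch or sight.
- stand: Base plate of the stand, 126 x 236 mm, fixed to the desk; origin under its middle, z up, y along the rail, +x away from the robot (level). Carries panel and rail.
- cup: Loose teal drinking cup, 70 mm across, 100 mm high, origin under its middle. Leave alone.
- mouse: Loose black computer mouse, 104 x 60 x 32 mm, origin under its middle. Leave alone.
- wallet: Loose brown phone wallet, 78 x 152 x 14 mm (long side along its y), origin under its middle. Leave alone.
Things that resemble listed ones, but are neither listed nor needed, are in the scene too. There is more than one size of the hub; the one meant has the size given above.

How it is judged:
By the outcome, as a careful person would: the job done as asked, in the order asked, and still so for the second after the job is handed in, with the robot touching nothing.
It also fails if it takes over 54 s, if anything falls off the work surface, if the arm or the gripper's body presses on something with over 40 N, if the wrist force passes 120 N, or if a joint passes its speed limit or range.

ROBOT

A 6-joint arm with a two-finger parallel gripper is mounted at the origin on the work surface. World frame = base frame: x ahead of the robot, y to its left, z up, the work surface at z = 0. Lengths are in m, angles in degrees, forces in N, time in s.
With the tool pointing down it reaches from about 0.3 to 0.775 m from the base axis. Payload 14.6 kg.
Tool frame: the origin (TCP) lies on the mounting face of the last link; the fingertips stand 199 mm ahead of it and the grasp point (between the pads) lies 180 mm ahead of it; z points along the fingers, y is the direction in which the jaws open and shut (so a half turn about z gives the same grasp; the last joint's range is limited). The gripper opens to 94 mm and grips with 3 to 60 N. Pads are 16 mm wide; open, the fingers measure 119 mm over their backs; the gripper's body (75 mm by 177 mm) begins 78 mm behind the grasp point.
Start: joints at [60.756, 17.183, 87.147, -0, 75.671, -3.816], TCP at [0.236, 0.497, 0.405] pointing down, gripper open.
Joint ranges: [-173.82, 173.82], [-45.26, 126.66], [13.44, 144.39], [-59.66, 239.66], [0, 175.72], [-146.38, 146.38]. Speed limits (degrees/s): [127.2, 127.2, 147.25, 180, 180, 180].

INTERFACE

Orientations are given as [roll, pitch, yaw] about the fixed x, y, z axes, in that order (R = Rz(yaw) Ry(pitch) Rx(roll)).
In Python, from station import read_state, read_camera, camera_model, close_job gives the robot as it stands. The module is installed in compiled form; this text tells all that it offers.
- The arm moves only by the tool move_arm, never from a script. Its arguments are lists of equal length, an entry for each row: "delta_pos": the shift along the tool's x, y, z in cm, a list of three; "spin": the turn about the tool's z in rad. A call has 1 to 10 rows; each row is the pose to reach, as a shift and turn from the pose commanded when the call began, along the tool's axes at that moment; what a row does not reach only later rows make up. A row lasts 1/10 s, in which the tool goes at most 50 mm and 8.59 degrees, less where a joint would pass 70% of its speed; a pose out of reach is approached as far as the arm can. A call with a gripper value outside its range is refused whole. "fingers" is the gripper command: -1 is fully open, 1 is shut, values between are in proportion, set as the call begins (left out, the last holds). The fingers move at their own pace and stop on an object; the grip force is fixed at half the most. Time passes only in rows, so rows that repeat a pose let the fingers close. It gives the time, the measured TCP pose, the force and the opening at its end, in the units of the state.
- read_state(): the state, without advancing time (a new reading comes with each control period).
- read_camera(name): name is "scene" or "top"; returns the picture (480x640x3 uint8, blue, green, red); there is no depth.
- camera_model(name): a dict with "fx", "fy", "cx", "cy" (pixels), "camera_from_world" (4x4, takes a point from world to camera coordinates). Camera axes: x right, y down, z forward; pixel columns grow to the right and rows downward; lengths in m; the calibration is good to about 2 mm. A picture is of the moment at which its call begins. camera_model takes no time and is no camera call.
- close_job(): hands the job in, once; it reports no verdict.
The state is a dict: "time": time; "joint_positions": joint angles; "joint_velocities": joint speeds; "effort": joint torques, N m; "tcp_pos": TCP position; "eef_rot": TCP orientation; "wrist_force": force on the tool from outside, world axes, zero at the start; "ft_torque": the same for the moment, N m; "grip_width": opening from 0.0 (shut) to 1.0 (fully open).
Only numpy, scipy, OpenCV 4.12 (cv2) and the standard library are available. Lean on these libraries where they do the work, as an engineer would, in place of code of your own. Each camera call takes 0.05 s, during which the arm holds its last target.

## Working session

There is one attempt and no reset: what is moved stays moved. The work goes in short steps, Python scripts to look and compute and a tool call to move; the robot and the scene stay as the last step left them, time stands still between calls to the robot, and variables do not carry over. Pictures are saved under pics/ and viewed, and the job is handed in when it is done.

Besides the shell and the picture viewer there is one more tool, called as a command line: name --pt "numbers of a row" for each row, then --argument value for the rest. move_arm: Moves the arm, as the interface text tells. Its arguments: {"type":"object","properties":{"delta_pos":{"type":"array","items":{"type":"array","items":{"type":"number"}}},"spin":{"type":"array","items":{"type":"number"}},"fingers":{"type":"number"}},"required":["delta_pos","spin"]}

```bash
mkdir -p pics; ls; python3 - <<'E'
from station import *
import cv2,numpy as np
for n in("scene","top"):
    cv2.imwrite(f"pics/{n}0.png",read_camera(n)); m=camera_model(n); print(n,m["fx"],m["fy"],m["cx"],m["cy"]);print(np.round(m["camera_from_world"],4))
s=read_state();print(s)
E
```

```text
pics
scene 505.07542813352273 505.07542813352273 322.2057341812782 238.29832862462968
[[ 0.2691  0.9631  0.0073 -0.0299]
 [ 0.7704 -0.2108 -0.6017 -0.3841]
 [-0.5779  0.1675 -0.7987  1.4339]
 [ 0.      0.      0.      1.    ]]
top 495.54855683643007 495.54855683643007 314.87795259427526 233.8326347123127
[[-0.0274 -0.9996  0.0017 -0.1322]
 [-0.9943  0.027  -0.1028  0.5141]
 [ 0.1027 -0.0045 -0.9947  0.8777]
 [ 0.      0.      0.      1.    ]]
{'time': 0.1, 'joint_positions': array([ 6.07560778e+01,  1.72125612e+01,  8.71767564e+01, -9.21626943e-04,
        7.56711669e+01, -3.81722964e+00]), 'joint_velocities': array([-0.00450083, -0.13056238, -0.11024096,  0.01427849, -0.02613323,
        0.02225165]), 'effort': array([ 1.59148494e-03, -5.32645476e+01, -3.53285336e+01,  7.08999485e-02,
        2.35045189e-02, -7.28314944e-05]), 'tcp_pos': array([0.23614606, 0.49669063, 0.40414175]), 'eef_rot': array([-1.79939590e+02, -3.13596096e-03,  1.54573534e+02]), 'wrist_force': array([ 0.31479745, -0.98076042,  0.27022234]), 'ft_torque': array([-0.01873891,  0.03241935,  0.00031823]), 'grip_width': 1.0023052893718367}
```

View pics/scene0.png

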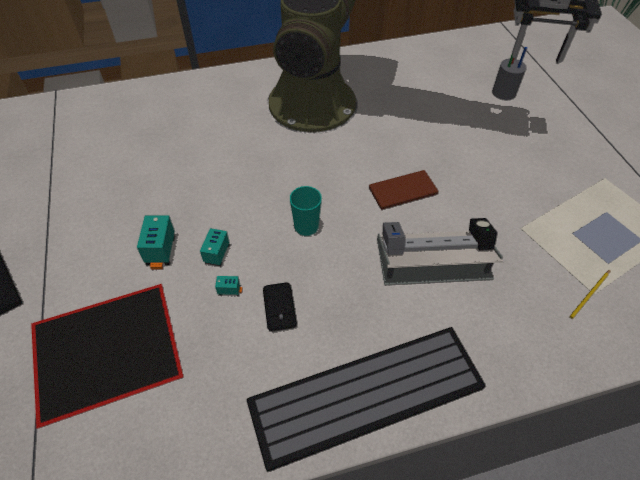

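View pics/top0.png

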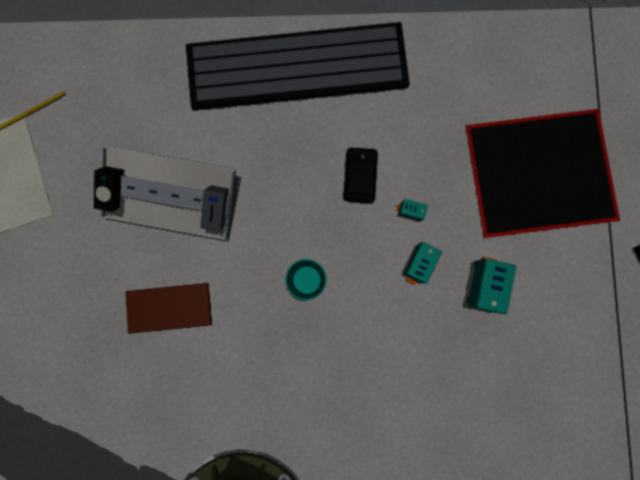

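```bash
cat > h.py <<'E'
import cv2,numpy as np
from station import *
def cam(n):
    m=camera_model(n);K=np.array([[m["fx"],0,m["cx"]],[0,m["fy"],m["cy"]],[0,0,1]]);return K,np.array(m["camera_from_world"])
def proj(n,P):
    K,T=cam(n);P=np.atleast_2d(P);c=P@T[:3,:3].T+T[:3,3];u=c@K.T;return u[:,:2]/u[:,2:]
def ray(n,uv):
    K,T=cam(n);uv=np.atleast_2d(uv);d=np.c_[uv,np.ones(len(uv))]@np.linalg.inv(K).T@T[:3,:3];o=-T[:3,:3].T@T[:3,3];return o,d
def onz(n,uv,z):
    o,d=ray(n,uv);z=np.asarray(z,float);return o+d*((z-o[2])/d[:,2])[:,None]
def tri(a,b):
    A=[];B=[]
    for n,uv in (("scene",a),("top",b)):
        o,d=ray(n,uv);d=d[0]/np.linalg.norm(d[0]);M=np.eye(3)-np.outer(d,d);A.append(M);B.append(M@o)
    A=np.vstack(A);B=np.hstack(B);x,r,_,_=np.linalg.lstsq(A,B,rcond=None);return x,np.linalg.norm(A@x-B)
def crop(img,x0,y0,x1,y1,s,name,g=1.0):
    c=img[y0:y1,x0:x1].astype(float)*g
    cv2.imwrite("pics/"+name,cv2.resize(np.clip(c,0,255).astype(np.uint8),None,fx=s,fy=s,interpolation=cv2.INTER_CUBIC))
E
python3 - <<'E'
from h import *
s=cv2.imread("pics/scene0.png");t=cv2.imread("pics/top0.png")
crop(s,180,210,260,310,6,"s_hub.png",1.5);crop(t,390,190,530,320,5,"t_hub.png",1.7)
crop(s,365,205,515,290,5,"s_st.png",1.3);crop(t,85,135,250,250,4.8,"t_st.png",1.6)
for n in("scene","top"): print(ray(n,[[320,240]])[0])
for n,im in(("scene",s),("top",t)):
    hsv=cv2.cvtColor(im,cv2.COLOR_BGR2HSV);m=cv2.inRange(hsv,(80,120,40),(95,255,255))
    k,l,st,c=cv2.connectedComponentsWithStats(m)
    for i in range(1,k):
        if st[i,4]>50:print(n,st[i],c[i],np.round(onz(n,c[i],.05),3))
E
```

```text
[ 1.1326083  -0.29235697  0.91438222]
[ 0.41744924 -0.14205166  0.92614275]
scene [ 290  186   31   50 1225] [305.42367347 209.19510204] [[ 0.419 -0.125  0.05 ]]
scene [ 137  216   37   47 1352] [155.68121302 239.04068047] [[ 0.415 -0.454  0.05 ]]
scene [200 229  29  36 709] [214.29478138 246.56417489] [[ 0.468 -0.337  0.05 ]]
scene [215 276  25  19 378] [227.02116402 284.67460317] [[ 0.569 -0.326  0.05 ]]
top [401 199  27  21 362] [413.56906077 208.91712707] [[ 0.548 -0.324  0.05 ]]
top [407 243  35  40 763] [423.72608126 262.34862385] [[ 0.452 -0.337  0.05 ]]
top [285 259  42  41 289] [304.83737024 279.51211073] [[ 0.428 -0.126  0.05 ]]
top [ 477  260   39   54 1444] [495.67451524 286.69944598] [[ 0.406 -0.461  0.05 ]]
top [292 266  29  29 667] [306.25487256 279.77811094] [[ 0.427 -0.129  0.05 ]]
```

View pics/s_hub.png

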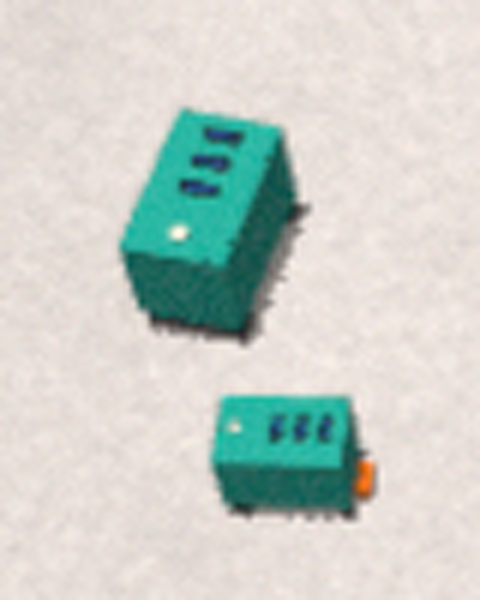

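View pics/t_hub.png

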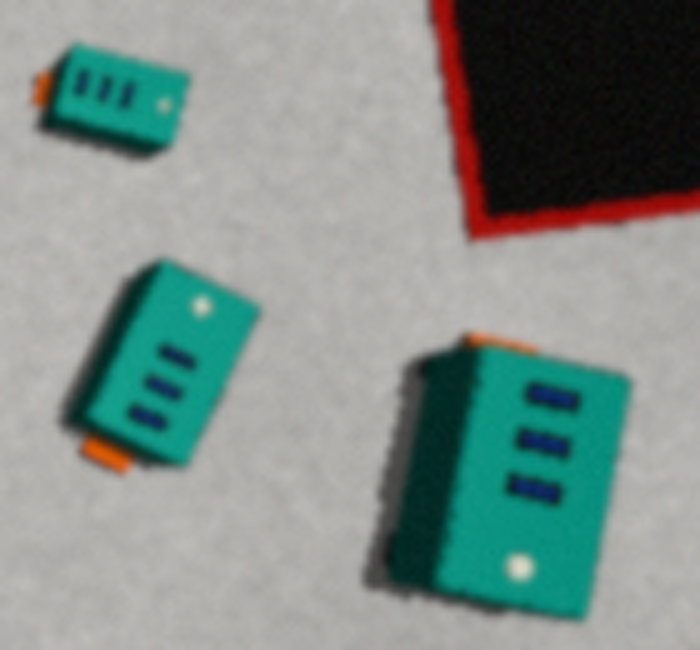

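View pics/s_st.png

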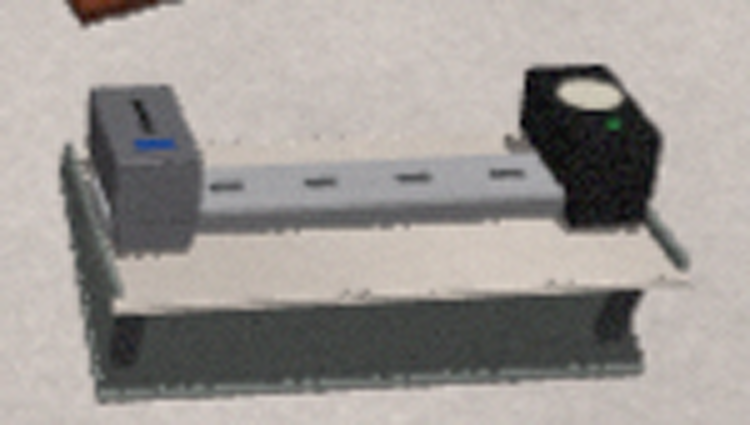

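View pics/t_st.png

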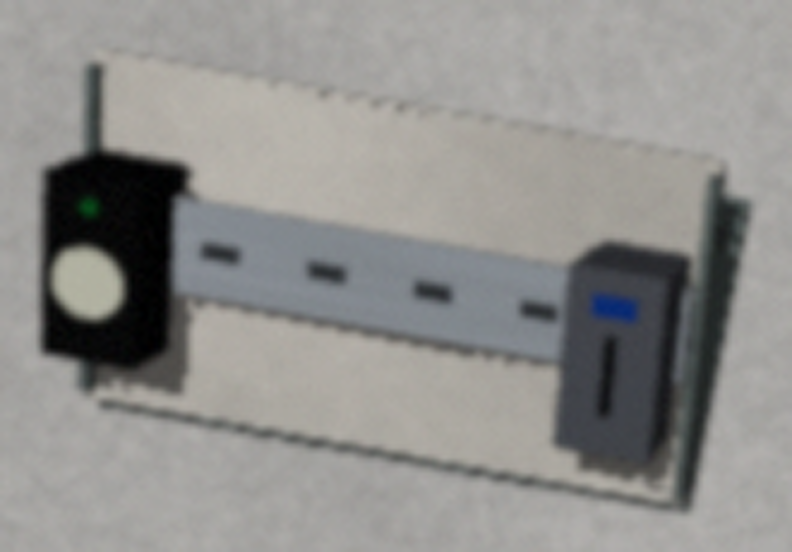

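```bash
python3 - <<'E'
from h import *
S=lambda p:np.array(p)/6+[180,210]-.4; T=lambda p:np.array(p)/5+[390,190]-.4
pr=[((225,265),(163,260)),((124,245),(260,308)),((185,110),(187,465)),((287,132),(85,420))]
P=[]
for a,b in pr:
    x,r=tri(S(a),T(b));P.append(x);print(np.round(x*1e3,1),round(r*1e3,1))
P=np.array(P);print("centre",P.mean(0))
for i in range(4):print(np.linalg.norm(P[i]-P[(i+1)%4]))
for n,c in(("scene",[S(a) for a,b in pr]),("top",[T(b) for a,b in pr])):
    Q=onz(n,np.array(c),.052);print(n,np.round(Q.mean(0),4));d=Q[0]+Q[1]-Q[2]-Q[3];print("yaw",np.degrees(np.arctan2(d[1],d[0])),np.linalg.norm(d)/2)
x,r=tri(S((178,233)),T((202,306)));print("dot",x,r)
S=lambda p:np.array(p)/5+[365,205]-.4; T=lambda p:np.array(p)/4.8+[85,135]-.4
for nm,a,b in [("up-",(118,310),(722,160)),("up+",(690,280),(92,52)),("lo-",(68,145),(683,508)),("railU-",(203,210),(570,267)),("railU+",(562,183),(187,197))]:
    x,r=tri(S(a),T(b));print(nm,np.round(x*1e3,1),round(r*1e3,1))
# slots in rail top face
for a,b in [((227,187),(538,311)),((320,182),(432,292)),((413,178),(326,272)),((507,174),(220,253))]:
    x,r=tri(S(a),T(b));print("slot",np.round(x*1e3,1),round(r*1e3,1))
E
```

```text
[ 489.  -334.8   51.5] 1.4
[ 471.1 -367.8   51.6] 1.9
[ 416.6 -339.1   51.5] 2.2
[ 433.4 -304.9   47.6] 1.8
centre [ 0.45249958 -0.33665013  0.05054158]
0.037589860748215825
0.061580590729396104
0.03818647488577594
0.06321159547013454
scene [ 0.4541 -0.3354  0.052 ]
yaw -28.99943406849938 0.060941336326714425
top [ 0.4522 -0.3377  0.052 ]
yaw -28.10931924784993 0.06245947017155907
dot [ 0.47208867 -0.34799688  0.05273269] 0.0006469334458720902
up- [626.1  -7.9  71.6] 1.3
up+ [673.1 223.   70.1] 0.1
lo- [504.   18.1  17.6] 3.0
railU- [587.7  46.1  69.8] 1.8
railU+ [617.5 188.5  74.9] 4.3
slot [573.7  61.6  61.5] 0.8
slot [581.8 100.5  61.8] 0.7
slot [590.3 139.3  61.8] 0.6
slot [598.6 178.7  61.4] 0.8
```

move_arm --pt "-3 -3.7 0" --pt "-6 -7.3 0" --pt "-9 -11 0" --pt "-12 -14.7 0" --pt "-15 -18.3 0" --pt "-18 -22 0" --pt "-21 -25.7 0" --pt "-24 -29.3 0" --pt "-27 -33 0" --pt "-27 -33 0" --spin '[0.01,0.02,0.03,0.04,0.05,0.0536,0.0536,0.0536,0.0536,0.0536]' --fingers -1

```text
time: 1.1
tcp_pos: [0.339, 0.0785, 0.4047]
eef_rot: [-180.0, 0.0, 151.1]
wrist_force: [-0.5, 1.0, 0.4]
grip_width: 1.002
```

move_arm --pt "-3 -3.3 0" --pt "-6 -6.5 0" --pt "-9 -9.7 0" --pt "-12 -13 0" --pt "-15 -16.2 0" --pt "-18 -19.5 0" --pt "-21 -22.7 0" --pt "-24 -26 0" --pt "-28.5 -30.9 0" --pt "-28.5 -30.9 0" --spin '[0,0,0,0,0,0,0,0,0,0]' --fingers -0.4

```text
time: 2.1
tcp_pos: [0.442, -0.3275, 0.4036]
eef_rot: [-180.0, -0.1, 151.4]
wrist_force: [-0.2, 0.4, 0.4]
grip_width: 0.698
```

```bash
python3 - <<'E'
from h import *
s=read_state();print(s["tcp_pos"],s["eef_rot"],s["wrist_force"],s["joint_positions"])
im=read_camera("scene")
crop(im,170,150,330,310,3.6,"s1.png",1.4)
im=read_camera("top")
cv2.imwrite("pics/t1.png",im)
E
```

```text
[ 0.44200581 -0.32754694  0.40364837] [-1.79997122e+02 -5.51703330e-02  1.51410168e+02] [-0.21661946  0.42865855  0.37325374] [-4.03529491e+01  1.72559877e+01  8.71872264e+01 -1.45208551e-02
  7.56102112e+01 -1.01759503e+02]
```

move_arm --pt "0 -0.1 3" --pt "0 -0.2 6" --pt "0 -0.2 9" --pt "0 -0.2 11" --pt "0 -0.2 12.5" --pt "0 -0.2 12.5" --spin '[0,0,0,0,0,0]'

```text
time: 2.8
tcp_pos: [0.4404, -0.3248, 0.278]
eef_rot: [180.0, -0.2, 151.6]
wrist_force: [-0.5, -0.1, 0.2]
grip_width: 0.701
```

```bash
python3 - <<'E'
from h import *
s=read_state();print(s["time"],s["tcp_pos"],s["eef_rot"],s["wrist_force"])
im=read_camera("scene")
crop(im,150,150,310,310,3.6,"s2.png",1.4)
E
```

```text
2.8 [ 0.4404029  -0.32482841  0.27797625] [179.95125471  -0.19829019 151.57371644] [-0.53288861 -0.10171083  0.22094334]
```

View pics/s2.png

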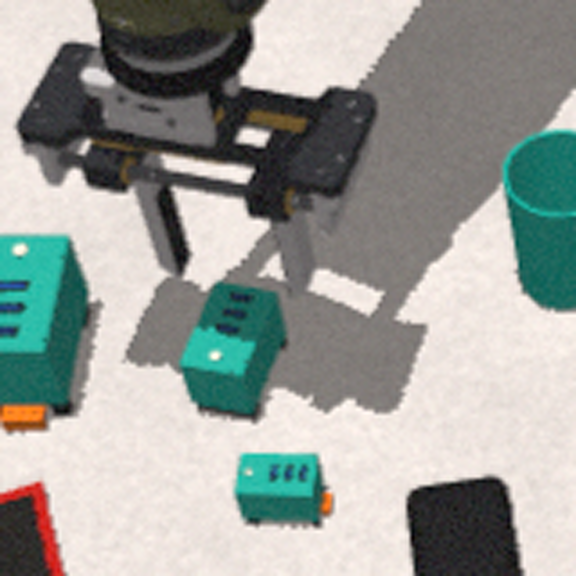

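move_arm --pt "-0.1 -0.2 1" --pt "-0.2 -0.4 2" --pt "-0.2 -0.4 2" --pt "-0.2 -0.4 2" --spin '[0,0,0,0]'

```text
time: 3.25
tcp_pos: [0.4402, -0.3311, 0.2596]
eef_rot: [180.0, -0.0, 151.5]
wrist_force: [0.6, -0.2, -0.1]
grip_width: 0.702
```

move_arm --pt "0 0 1.5" --pt "0 0 3" --pt "0 0 4.3" --pt "0 0 4.3" --pt "0 0 4.3" --spin '[0,0,0,0,0]'

```text
time: 3.75
tcp_pos: [0.4403, -0.3311, 0.2166]
eef_rot: [180.0, -0.0, 151.5]
wrist_force: [-0.0, 0.0, 0.3]
grip_width: 0.701
```

```bash
python3 - <<'E'
from h import *
s=read_state();print(s["time"],s["tcp_pos"],s["eef_rot"],s["wrist_force"])
im=read_camera("scene")
crop(im,170,190,270,290,6,"s3.png",1.4)
E
```

```text
3.75 [ 0.44029056 -0.33106331  0.21656388] [ 1.79992756e+02 -2.81289962e-02  1.51500272e+02] [-0.00752736  0.01363199  0.2774804 ]
```

View pics/s3.png

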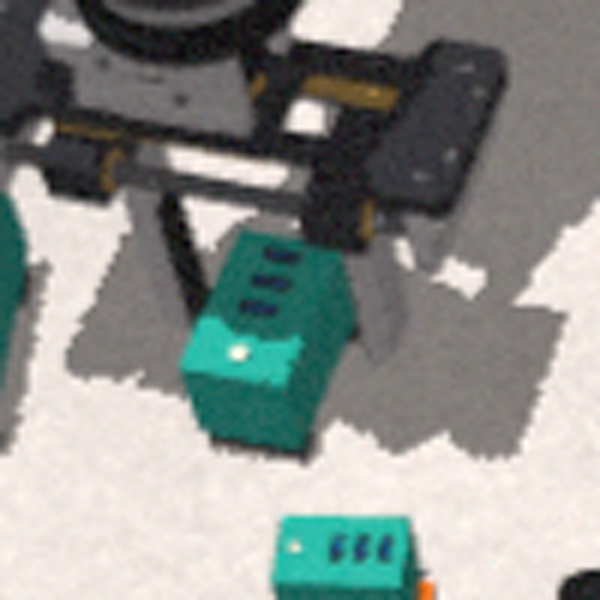

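Fingers straddle the hub's foot half. Close.

move_arm --pt "0 0 0" --pt "0 0 0" --pt "0 0 0" --pt "0 0 0" --pt "0 0 0" --pt "0 0 0" --pt "0 0 0" --spin '[0,0,0,0,0,0,0]' --fingers 1

```text
time: 4.5
tcp_pos: [0.4403, -0.331, 0.2169]
eef_rot: [-180.0, 0.0, 151.5]
wrist_force: [-1.2, 0.2, 4.4]
grip_width: 0.425
```

```bash
python3 - <<'E'
from h import *
s=read_state();print(s["time"],s["tcp_pos"],s["eef_rot"],s["wrist_force"],s["grip_width"])
E
```

```text
4.5 [ 0.44027903 -0.33103383  0.21687223] [-1.79997952e+02  1.63959089e-02  1.51501469e+02] [-1.15987526  0.15340373  4.44217116] 0.425346852041774
```

```bash
cat > rail.py <<'E'
from h import *
s=cv2.imread("pics/scene0.png");t=cv2.imread("pics/top0.png")
yaw=np.radians(-11.9)
def frame(o,yaw):
    ca,sa=np.cos(yaw),np.sin(yaw);b=np.radians(25)
    Rz=np.array([[ca,-sa,0],[sa,ca,0],[0,0,1]])
    Ry=np.array([[np.cos(b),0,-np.sin(b)],[0,1,0],[np.sin(b),0,np.cos(b)]])
    return Rz@Ry,np.array(o)
R,o=frame([.5893,.1203,.044],yaw)
def prof(n,im,zz,y0,y1,xs):
    ys=np.linspace(y0,y1,25);A=[]
    g=cv2.cvtColor(im,cv2.COLOR_BGR2GRAY).astype(np.float32)
    for x in xs:
        P=np.c_[np.full(25,x),ys,np.full(25,zz)]/1e3
        uv=proj(n,P@R.T+o).astype(np.float32)
        A.append(cv2.remap(g,uv[:,0][None],uv[:,1][None],cv2.INTER_LINEAR)[0])
    return np.array(A)
if __name__=="__main__":
    xs=np.arange(-40,41,1)
    for n,im in(("top",t),("scene",s)):
        print(n)
        for (a,b) in((-60,-20),(-20,20),(20,60)):
            A=prof(n,im,17,a,b,xs).mean(1)
            print(a,b," ".join(f"{x}:{v:.0f}" for x,v in zip(xs,A)))
        for z,nm in((0,"panel"),):
            for xr in(np.arange(58,78),np.arange(-78,-58)):
                A=prof(n,im,0,-60,60,xr).mean(1);print(nm," ".join(f"{x}:{v:.0f}" for x,v in zip(xr,A)))
E
python3 rail.py
```

```text
top
-60 -20 -40:105 -39:104 -38:104 -37:104 -36:104 -35:104 -34:104 -33:104 -32:104 -31:104 -30:105 -29:105 -28:105 -27:105 -26:104 -25:104 -24:104 -23:104 -22:104 -21:103 -20:101 -19:97 -18:90 -17:81 -16:72 -15:67 -14:68 -13:73 -12:79 -11:83 -10:85 -9:85 -8:84 -7:84 -6:84 -5:84 -4:83 -3:83 -2:83 -1:82 0:80 1:76 2:71 3:67 4:65 5:65 6:68 7:72 8:76 9:80 10:82 11:83 12:84 13:84 14:85 15:86 16:86 17:86 18:86 19:86 20:86 21:85 22:86 23:88 24:93 25:98 26:101 27:102 28:103 29:103 30:103 31:103 32:102 33:103 34:103 35:103 36:103 37:103 38:103 39:103 40:103
-20 20 -40:106 -39:106 -38:107 -37:107 -36:107 -35:107 -34:107 -33:107 -32:107 -31:107 -30:107 -29:107 -28:107 -27:107 -26:107 -25:107 -24:107 -23:107 -22:107 -21:107 -20:105 -19:101 -18:94 -17:84 -16:73 -15:67 -14:68 -13:73 -12:79 -11:83 -10:84 -9:84 -8:84 -7:84 -6:85 -5:85 -4:85 -3:85 -2:84 -1:83 0:80 1:76 2:71 3:67 4:65 5:65 6:67 7:71 8:75 9:79 10:81 11:83 12:83 13:84 14:84 15:84 16:84 17:85 18:85 19:85 20:85 21:85 22:87 23:91 24:96 25:102 26:106 27:108 28:108 29:108 30:108 31:108 32:108 33:108 34:108 35:108 36:108 37:108 38:108 39:108 
[... 2212 characters left out ...]
146 -17:144 -16:142 -15:139 -14:136 -13:133 -12:130 -11:128 -10:127 -9:126 -8:126 -7:126 -6:126 -5:126 -4:125 -3:123 -2:122 -1:118 0:114 1:110 2:106 3:104 4:105 5:107 6:110 7:113 8:116 9:119 10:122 11:124 12:125 13:125 14:125 15:125 16:124 17:124 18:123 19:122 20:120 21:117 22:114 23:110 24:105 25:100 26:95 27:90 28:85 29:81 30:78 31:75 32:74 33:74 34:74 35:74 36:74 37:75 38:78 39:82 40:87
panel 58:149 59:149 60:149 61:149 62:149 63:149 64:148 65:147 66:145 67:144 68:140 69:134 70:127 71:120 72:113 73:105 74:93 75:79 76:67 77:58
panel -78:145 -77:145 -76:145 -75:144 -74:144 -73:144 -72:144 -71:143 -70:143 -69:143 -68:143 -67:144 -66:144 -65:144 -64:144 -63:144 -62:144 -61:144 -60:144 -59:144
```

```bash
python3 - <<'E'
from rail import *
E=R@[.0227,0,.017]+o;print("E",E,"mid",R@[.0047,0,.017]+o)
u=np.array([np.cos(yaw),np.sin(yaw)])
G=E[:2]-u*(.0364+.004); print("TCP touch",G,E[2]+.217)
# from tcp
p=np.array([.4403,-.331]);y=np.radians(151.5);X=np.array([np.cos(y),np.sin(y)]);Y=np.array([np.sin(y),-np.cos(y)])
d=G-p;print("delta tool cm",d@X*100,d@Y*100)
print("mid tgt", )
E
```

```text
E [0.60240094 0.1175392  0.06900067] mid [0.58643799 0.12090312 0.06139354]
TCP touch [0.56286918 0.12586985] 0.2860006669211369
delta tool cm 11.028355997095625 45.99899972583374
mid tgt
```

move_arm --pt "0 0 -0.5" --pt "0 0 -2" --pt "0 0 -5" --pt "0 0 -9" --pt "0 0 -13" --pt "0 0 -16" --pt "0 0 -16" --spin '[0,0,0,0,0,0,0]' --fingers 1

```text
time: 5.2
tcp_pos: [0.4402, -0.331, 0.382]
eef_rot: [-179.9, 0.4, 151.5]
wrist_force: [0.1, 0.1, -1.4]
grip_width: 0.422
```

move_arm --pt "0.4 1.6 0" --pt "1.1 4.6 0" --pt "2 8.4 0" --pt "2.9 12.2 0" --pt "3.9 16.1 0" --pt "4.8 20 0" --pt "5.7 23.9 0" --pt "6.6 27.7 0" --pt "7.5 31.3 0" --pt "8.4 35 0" --spin '[-0.03,-0.06,-0.09,-0.12,-0.15,-0.18,-0.21,-0.24,-0.27,-0.29]'

```text
time: 6.2
tcp_pos: [0.533, 0.019, 0.3755]
eef_rot: [-180.0, -0.1, 168.3]
wrist_force: [0.2, -0.8, -1.3]
grip_width: 0.426
```

```bash
cat > st.py <<'E'
from h import *
import sys
s=read_state();p=s["tcp_pos"];yw=np.radians(s["eef_rot"][2])
X=np.array([np.cos(yw),np.sin(yw)]);Y=np.array([np.sin(yw),-np.cos(yw)])
E=np.array([0.60240094,0.1175392]);a=np.radians(-11.9);u=np.array([np.cos(a),np.sin(a)]);v=np.array([-u[1],u[0]])
print("t",s["time"],"tcp",np.round(p*1e3,1),"rot",np.round(s["eef_rot"],2),"F",np.round(s["wrist_force"],2),"T",np.round(s["ft_torque"],3))
d=p[:2]-E;print("rel E: u %.1f v %.1f z %.1f mm"%(d@u*1e3,d@v*1e3,(p[2]-.069)*1e3),"Fu %.2f"%(s["wrist_force"][:2]@u))
if len(sys.argv)>1:
    n=sys.argv[1]
    crop(read_camera("scene"),360,170,520,290,5,f"s_{n}.png",1.4)
    if len(sys.argv)>2: crop(read_camera("top"),70,100,250,250,4.4,f"t_{n}.png",1.6)
E
python3 st.py
```

```text
t 6.2 tcp [533.   19.  375.5] rot [-1.7998e+02 -1.3000e-01  1.6828e+02] F [ 0.17 -0.79 -1.34] T [ 0.058 -0.013 -0.034]
rel E: u -47.6 v -110.7 z 306.5 mm Fu 0.33
```

move_arm --pt "-0.2 2 0" --pt "-0.3 5 0" --pt "-0.5 8 0" --pt "-0.7 10 0.5" --pt "-0.7 11.1 2" --pt "-0.7 11.1 4" --pt "-0.7 11.1 6" --pt "-0.7 11.1 6.5" --pt "-0.7 11.1 6.5" --spin '[0,0,0,0,0,0,0,0,0]'

```text
time: 7.1
tcp_pos: [0.5627, 0.1237, 0.3103]
eef_rot: [-179.9, -0.1, 168.1]
wrist_force: [0.4, 0.3, -0.4]
grip_width: 0.425
```

```bash
python3 st.py a 1
```

```text
t 7.1 tcp [562.7 123.7 310.3] rot [-1.7994e+02 -1.4000e-01  1.6813e+02] F [ 0.4   0.27 -0.39] T [0.061 0.086 0.042]
rel E: u -40.1 v -2.1 z 241.3 mm Fu 0.34
```

View pics/s_a.png

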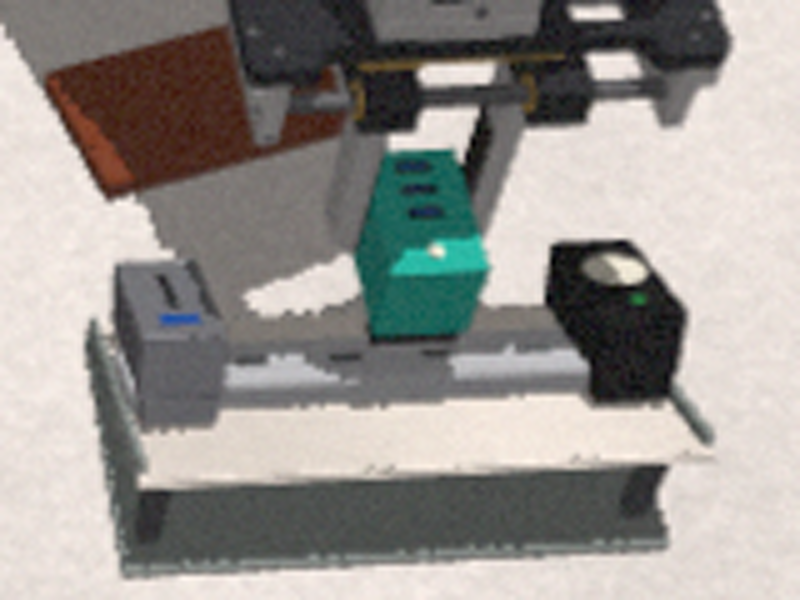

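View pics/t_a.png

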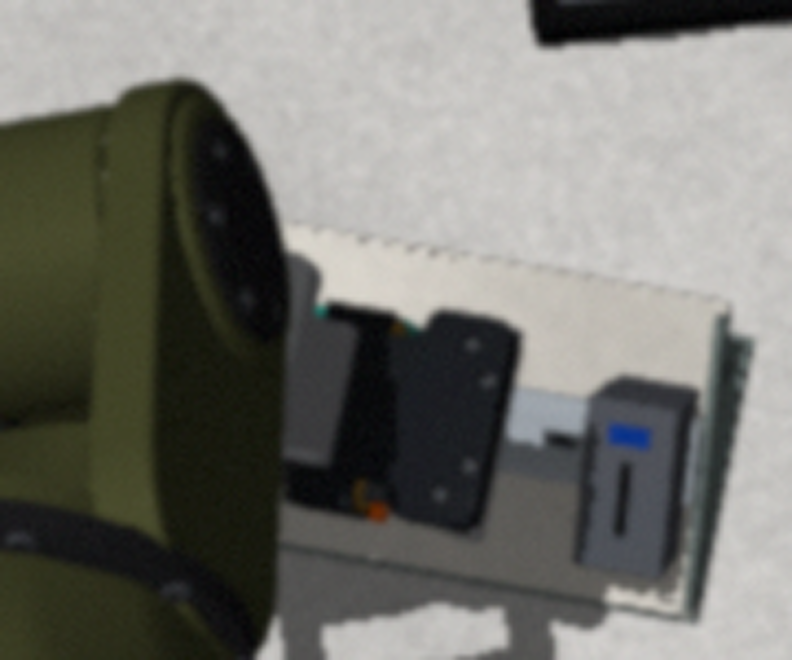

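```bash
python3 - <<'E'
from h import *
E=np.array([0.60240094,0.1175392]);a=np.radians(-11.9);u=np.array([np.cos(a),np.sin(a)]);v=np.array([-u[1],u[0]])
for c,z in (((388,275),.1453),((487,268),.1453),((437,250),.1453)):
    P=onz("scene",np.array(c)/5+[360,170]-.4,z)[0];d=(P[:2]-E)*1e3;print(d@u,d@v)
E
```

```text
5.485044763699303 -22.589254696605757
4.309983470948536 16.846530932576172
-5.80999152264943 -0.782448877717239
```

move_arm --pt "0 0.1 0.7" --pt "0 0.2 1.4" --pt "0 0.2 1.9" --pt "0 0.2 2.0" --pt "0 0.2 2.1" --pt "0 0.2 2.2" --pt "0 0.2 2.2" --spin '[0,0,0,0,0,0,0]'

```text
time: 7.9
tcp_pos: [0.5635, 0.1258, 0.2897]
eef_rot: [180.0, 0.0, 168.1]
wrist_force: [0.6, 0.5, -2.3]
grip_width: 0.425
```

```bash
python3 st.py
```

```text
t 7.9 tcp [563.5 125.8 289.7] rot [1.8000e+02 1.0000e-02 1.6812e+02] F [ 0.6   0.5  -2.26] T [0.056 0.047 0.013]
rel E: u -39.7 v 0.0 z 220.7 mm Fu 0.49
```

move_arm --pt "0 0 0.1" --pt "0 0 0.2" --pt "0 0 0.3" --pt "0 0 0.4" --pt "0 0 0.4" --spin '[0,0,0,0,0]'

```text
time: 8.4
tcp_pos: [0.5635, 0.1258, 0.2857]
eef_rot: [180.0, 0.0, 168.1]
wrist_force: [-0.4, -0.6, -0.2]
grip_width: 0.426
```

```bash
python3 st.py
```

```text
t 8.4 tcp [563.5 125.8 285.7] rot [1.8000e+02 1.0000e-02 1.6812e+02] F [-0.36 -0.65 -0.17] T [0.029 0.137 0.04 ]
rel E: u -39.7 v 0.1 z 216.7 mm Fu -0.22
```

move_arm --pt "0.05 0 0.1" --pt "0.1 0 0.2" --pt "0.1 0 0.2" --spin '[0,0,0]'

```text
time: 8.7
tcp_pos: [0.5628, 0.1261, 0.2849]
eef_rot: [180.0, 0.1, 168.1]
wrist_force: [-1.5, 0.6, 9.0]
grip_width: 0.426
```

```bash
python3 st.py b
```

```text
t 8.7 tcp [562.8 126.1 284.9] rot [1.7995e+02 1.4000e-01 1.6812e+02] F [-1.51  0.57  8.98] T [-0.032 -0.032  0.019]
rel E: u -40.5 v 0.2 z 215.9 mm Fu -1.60
```

View pics/s_b.png

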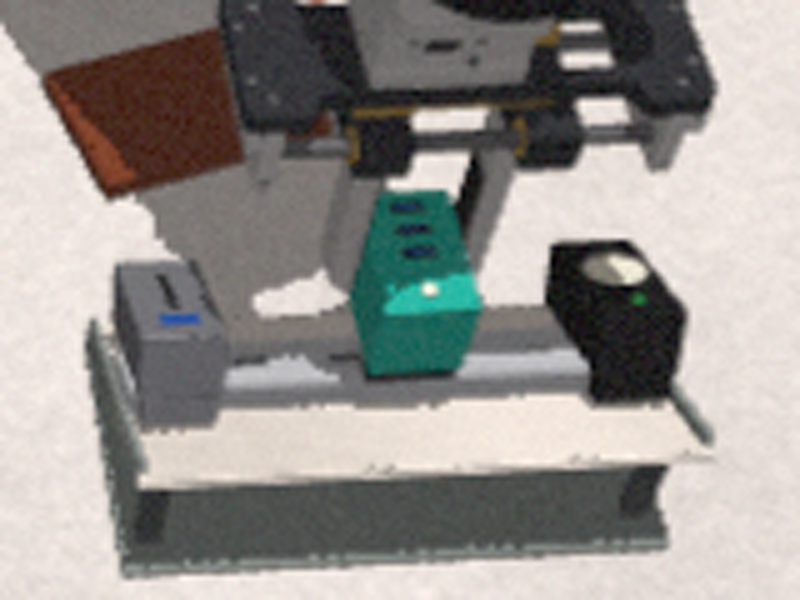

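move_arm --pt "0.03 0 0.05" --pt "0.03 0 0.05" --spin '[0,0]'

```text
time: 8.95
tcp_pos: [0.5625, 0.1261, 0.2846]
eef_rot: [179.9, 0.2, 168.1]
wrist_force: [-2.7, -0.3, 9.9]
grip_width: 0.425
```

```bash
python3 st.py
```

```text
t 8.95 tcp [562.5 126.1 284.6] rot [1.7995e+02 1.6000e-01 1.6812e+02] F [-2.69 -0.33  9.91] T [-0.117  0.111 -0.007]
rel E: u -40.8 v 0.2 z 215.6 mm Fu -2.57
```

move_arm --pt "0.03 0 0.05" --pt "0.05 0 0.1" --pt "0.05 0 0.1" --spin '[0,0,0]'

```text
time: 9.25
tcp_pos: [0.562, 0.1262, 0.2836]
eef_rot: [179.9, 0.1, 168.1]
wrist_force: [-3.8, -0.7, 11.9]
grip_width: 0.423
```

```bash
python3 st.py
```

```text
t 9.25 tcp [562.  126.2 283.6] rot [1.7995e+02 1.5000e-01 1.6812e+02] F [-3.8  -0.69 11.87] T [-0.094  0.319  0.02 ]
rel E: u -41.3 v 0.2 z 214.6 mm Fu -3.58
```

move_arm --pt "0.03 0 0.05" --pt "0.06 0 0.1" --pt "0.09 0 0.15" --pt "0.12 0 0.2" --spin '[0,0,0,0]'

```text
time: 9.65
tcp_pos: [0.5608, 0.1265, 0.2817]
eef_rot: [179.9, 0.1, 168.1]
wrist_force: [-4.1, 0.1, 12.1]
grip_width: 0.423
```

```bash
python3 st.py c
```

```text
t 9.65 tcp [560.8 126.5 281.7] rot [1.7995e+02 1.5000e-01 1.6813e+02] F [-4.09  0.13 12.14] T [-0.13   0.283  0.001]
rel E: u -42.5 v 0.2 z 212.7 mm Fu -4.03
```

View pics/s_c.png

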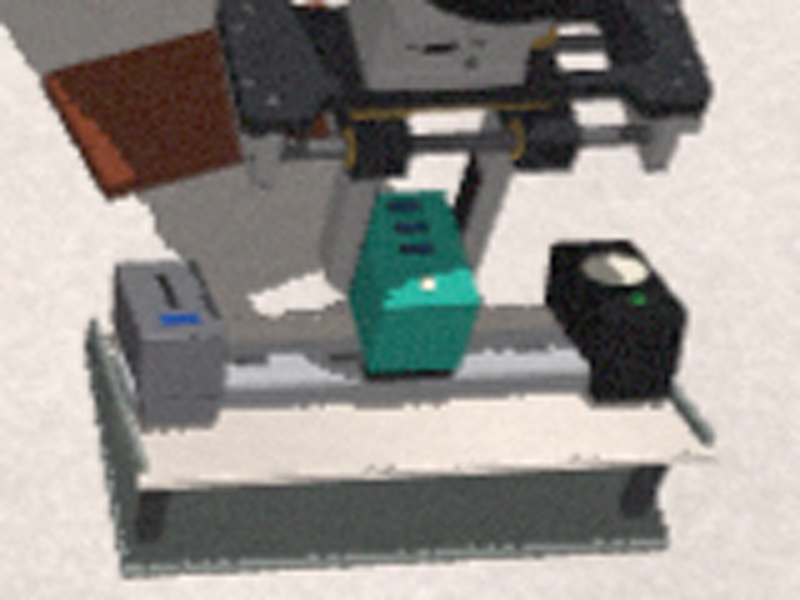

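move_arm --pt "0.02 0 0.06" --pt "0.04 0 0.12" --pt "0.07 0 0.18" --pt "0.1 0 0.25" --pt "0.12 0 0.32" --pt "0.15 0 0.4" --pt "0.15 0 0.4" --spin '[0,0,0,0,0,0,0]'

```text
time: 10.4
tcp_pos: [0.5592, 0.1269, 0.2774]
eef_rot: [180.0, 0.1, 168.1]
wrist_force: [-4.7, -0.1, 10.0]
grip_width: 0.42
```

```bash
python3 st.py d
```

```text
t 10.4 tcp [559.2 126.9 277.4] rot [1.7996e+02 1.0000e-01 1.6813e+02] F [-4.72 -0.06 10.04] T [-0.074  0.544  0.017]
rel E: u -44.2 v 0.2 z 208.4 mm Fu -4.60
```

View pics/s_d.png

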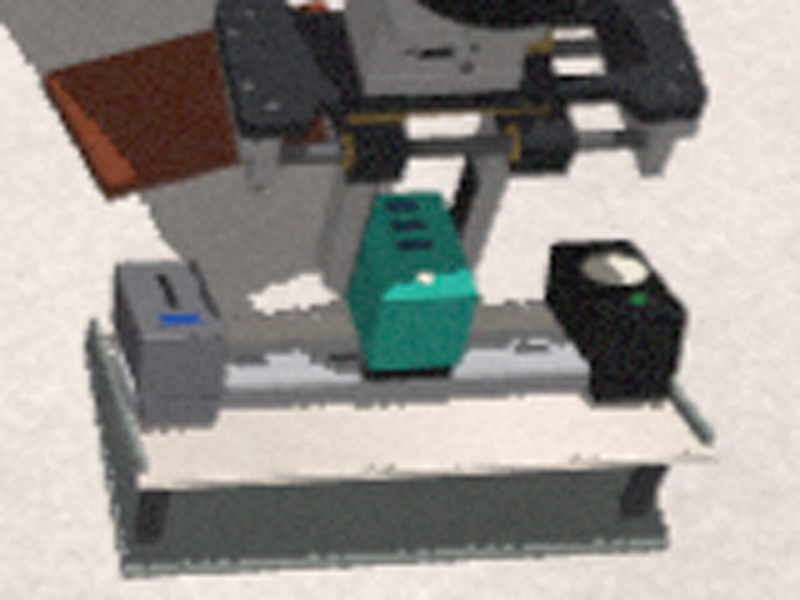

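move_arm --pt "0 0 -0.3" --pt "0 0 -0.8" --pt "0 0 -1.0" --pt "-0.4 0 -1.0" --pt "-0.8 0 -1.0" --pt "-1.2 0 -1.0" --pt "-1.2 0 -1.0" --pt "-1.2 0 -1.0" --spin '[0,0,0,0,0,0,0,0]'

```text
time: 11.25
tcp_pos: [0.5709, 0.1242, 0.2859]
eef_rot: [-180.0, -0.0, 168.1]
wrist_force: [0.7, -0.3, -1.0]
grip_width: 0.423
```

```bash
python3 st.py e
```

```text
t 11.25 tcp [570.9 124.2 285.9] rot [-1.7999e+02 -2.0000e-02  1.6811e+02] F [ 0.71 -0.31 -0.96] T [-0.007  0.039  0.036]
rel E: u -32.2 v 0.0 z 216.9 mm Fu 0.76
```

View pics/s_e.png

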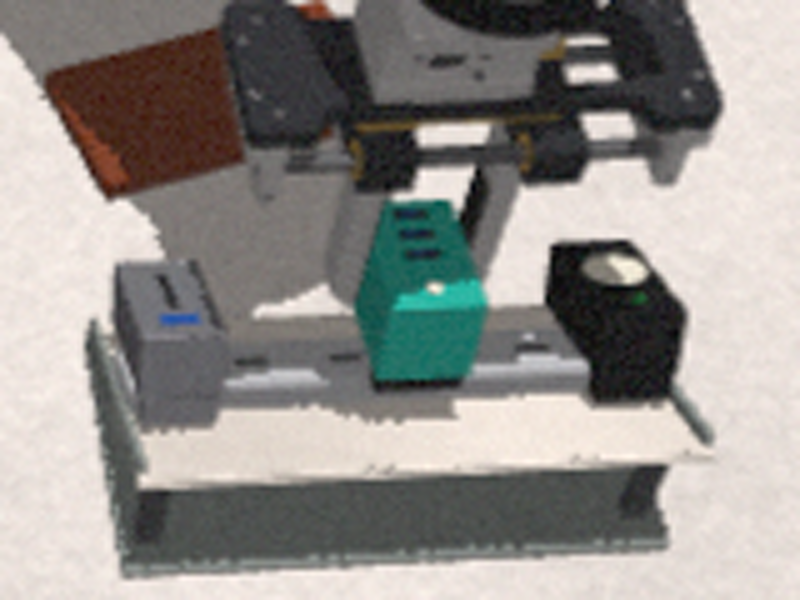

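```bash
cat > pred.py <<'E'
from h import *
from scipy.optimize import least_squares
E=np.array([0.60240094,0.1175392]);a=np.radians(-11.9);u=np.array([np.cos(a),np.sin(a)]);v=np.array([-u[1],u[0]])
def hubpt(p,al,xg,zg,tcp):
    p=np.atleast_2d(p).astype(float);px=p[:,0]-xg;pz=p[:,2]-zg;c,s=np.cos(al),np.sin(al)
    U=px*c-pz*s;Z=px*s+pz*c
    return np.c_[tcp[:2]+(U[:,None]*u+p[:,1:2]*v)/1e3, tcp[2]-.18+Z/1e3]
E
python3 - <<'E'
from pred import *
tcp=np.array([.5709,.1242,.2859])
pts=[(28,-20,52),(28,20,52),(-36,-20,52),(-36,20,52),(19,0,52)]
ob=np.array([(388,307),(487,303),(387,203),(449,200),(436,288)])/5+[360,170]-.4
for al in(0,6,8,10,12,14):
    q=proj("scene",hubpt(pts,np.radians(al),-17.4,37,tcp));print(al,np.round(q-ob,1).tolist())
E
```

```text
0 [[-0.2, 4.3], [-0.1, 4.1], [-6.3, 0.4], [0.5, 0.1], [-0.8, 4.0]]
6 [[0.0, 2.1], [0.2, 2.0], [-6.6, 0.4], [0.1, 0.2], [-0.6, 2.2]]
8 [[0.1, 1.4], [0.3, 1.2], [-6.7, 0.5], [0.0, 0.2], [-0.6, 1.5]]
10 [[0.2, 0.6], [0.4, 0.4], [-6.8, 0.6], [-0.1, 0.3], [-0.6, 0.9]]
12 [[0.2, -0.2], [0.4, -0.3], [-6.9, 0.7], [-0.2, 0.4], [-0.5, 0.2]]
14 [[0.3, -1.0], [0.5, -1.1], [-7.0, 0.8], [-0.3, 0.5], [-0.5, -0.4]]
```

move_arm --pt "0 0 0.4" --pt "0 0 0.8" --pt "0 0 1.1" --pt "0 0 1.3" --pt "0 0 1.4" --pt "0 0 1.45" --pt "0 0 1.45" --spin '[0,0,0,0,0,0,0]'

```text
time: 12.0
tcp_pos: [0.5709, 0.1243, 0.2717]
eef_rot: [180.0, 0.0, 168.1]
wrist_force: [0.2, -0.9, -1.5]
grip_width: 0.423
```

```bash
python3 st.py f
```

```text
t 12.0 tcp [570.9 124.3 271.7] rot [180.     0.   168.12] F [ 0.23 -0.9  -1.48] T [ 0.039 -0.002 -0.033]
rel E: u -32.2 v 0.1 z 202.7 mm Fu 0.41
```

View pics/s_f.png

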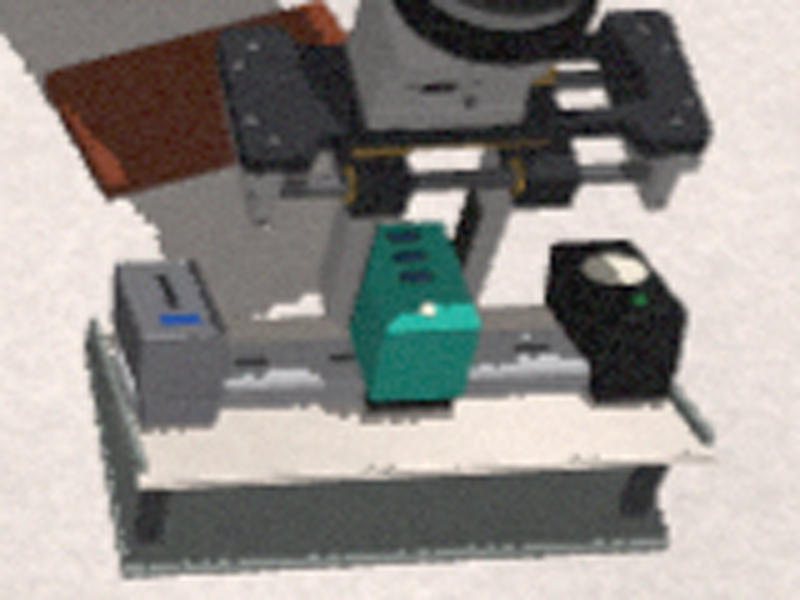

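move_arm --pt "0 0 0.07" --pt "0 0 0.14" --pt "0.1 0 0.14" --pt "0.2 0 0.14" --pt "0.3 0 0.14" --pt "0.4 0 0.14" --pt "0.4 0 0.14" --spin '[0,0,0,0,0,0,0]'

```text
time: 12.75
tcp_pos: [0.5668, 0.1251, 0.2703]
eef_rot: [-180.0, -0.0, 168.1]
wrist_force: [-0.4, 0.8, -2.1]
grip_width: 0.427
```

```bash
python3 st.py
```

```text
t 12.75 tcp [566.8 125.1 270.3] rot [-180.     -0.    168.12] F [-0.4   0.82 -2.09] T [-0.01  -0.014 -0.048]
rel E: u -36.4 v 0.1 z 201.3 mm Fu -0.57
```

No contact yet. Continue sliding down-slope with slight descent.

move_arm --pt "0.08 0 0.02" --pt "0.15 0 0.04" --pt "0.22 0 0.06" --pt "0.3 0 0.09" --pt "0.3 0 0.09" --spin '[0,0,0,0,0]'

```text
time: 13.25
tcp_pos: [0.5641, 0.1256, 0.2695]
eef_rot: [180.0, 0.0, 168.1]
wrist_force: [2.2, -1.0, -2.1]
grip_width: 0.424
```

```bash
python3 st.py
```

```text
t 13.25 tcp [564.1 125.6 269.5] rot [1.7999e+02 5.0000e-02 1.6812e+02] F [ 2.22 -0.98 -2.13] T [-0.088 -0.429 -0.017]
rel E: u -39.1 v 0.0 z 200.5 mm Fu 2.38
```

```bash
python3 st.py g
```

```text
t 13.25 tcp [564.1 125.6 269.5] rot [1.7999e+02 5.0000e-02 1.6812e+02] F [ 2.22 -0.98 -2.13] T [-0.088 -0.429 -0.017]
rel E: u -39.1 v 0.0 z 200.5 mm Fu 2.38
```

View pics/s_g.png

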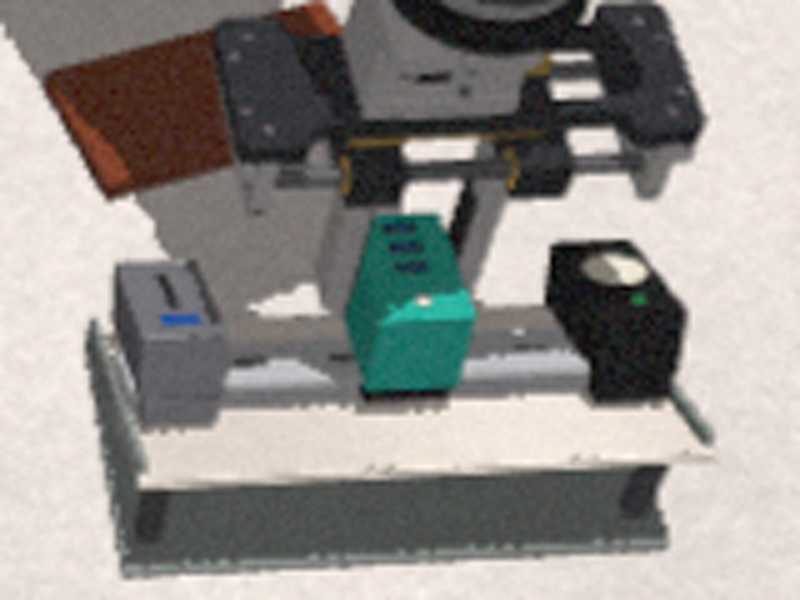

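move_arm --pt "0 0 -0.05" --pt "0 0 -0.1" --pt "0 0 -0.15" --pt "0 0 -0.15" --spin '[0,0,0,0]'

```text
time: 13.7
tcp_pos: [0.5641, 0.1256, 0.2706]
eef_rot: [-180.0, 0.0, 168.1]
wrist_force: [5.5, -1.1, -5.6]
grip_width: 0.423
```

```bash
python3 st.py
```

```text
t 13.7 tcp [564.1 125.6 270.6] rot [-180.      0.    168.11] F [ 5.47 -1.1  -5.58] T [-0.054 -0.8    0.003]
rel E: u -39.2 v 0.0 z 201.6 mm Fu 5.58
```

move_arm --pt "0 0 0.1" --pt "0.02 0 0.2" --pt "0.05 0 0.3" --pt "0.08 0 0.38" --pt "0.08 0 0.38" --spin '[0,0,0,0,0]'

```text
time: 14.2
tcp_pos: [0.5636, 0.1258, 0.2681]
eef_rot: [180.0, 0.2, 168.1]
wrist_force: [5.0, -1.4, 4.3]
grip_width: 0.425
```

```bash
python3 st.py
```

```text
t 14.2 tcp [563.6 125.8 268.1] rot [1.7996e+02 1.6000e-01 1.6812e+02] F [ 4.98 -1.43  4.31] T [-0.392 -1.143 -0.013]
rel E: u -39.6 v 0.1 z 199.1 mm Fu 5.17
```

move_arm --pt "0 0 0.05" --pt "-0.02 0 0.1" --pt "-0.02 0 0.15" --pt "-0.02 0 0.15" --spin '[0,0,0,0]'

```text
time: 14.6
tcp_pos: [0.5634, 0.1259, 0.2667]
eef_rot: [180.0, 0.1, 168.1]
wrist_force: [-2.7, -0.6, 10.2]
grip_width: 0.427
```

```bash
python3 st.py
```

```text
t 14.6 tcp [563.4 125.9 266.7] rot [1.7997e+02 6.0000e-02 1.6812e+02] F [-2.68 -0.57 10.16] T [-0.238 -0.002 -0.037]
rel E: u -39.9 v 0.2 z 197.7 mm Fu -2.50
```

move_arm --pt "0.03 0 0.05" --pt "0.06 0 0.1" --pt "0.08 0 0.12" --pt "0.08 0 0.12" --spin '[0,0,0,0]'

```text
time: 15.0
tcp_pos: [0.5628, 0.1261, 0.2655]
eef_rot: [180.0, 0.1, 168.1]
wrist_force: [-0.8, -1.1, 9.4]
grip_width: 0.429
```

```bash
python3 st.py i
```

```text
t 15.0 tcp [562.8 126.1 265.5] rot [1.7997e+02 9.0000e-02 1.6812e+02] F [-0.82 -1.15  9.39] T [-0.315 -0.212 -0.069]
rel E: u -40.5 v 0.2 z 196.5 mm Fu -0.56
```

View pics/s_i.png

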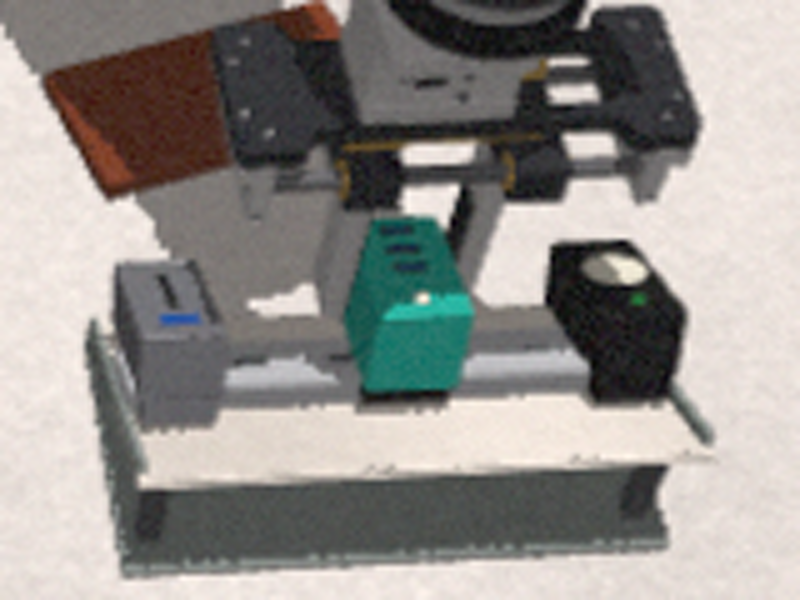

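move_arm --pt "0 0 0" --pt "0 0 0" --pt "0 0 0" --pt "0 0 0" --spin '[0,0,0,0]' --fingers -0.1

```text
time: 15.45
tcp_pos: [0.5625, 0.126, 0.2641]
eef_rot: [-180.0, -0.0, 168.1]
wrist_force: [-0.1, 0.9, -0.2]
grip_width: 0.549
```

```bash
python3 st.py j
```

```text
t 15.45 tcp [562.5 126.  264.1] rot [-1.7999e+02 -4.0000e-02  1.6812e+02] F [-0.11  0.92 -0.15] T [ 0.083 -0.015  0.008]
rel E: u -40.7 v 0.1 z 195.1 mm Fu -0.30
```

View pics/s_j.png

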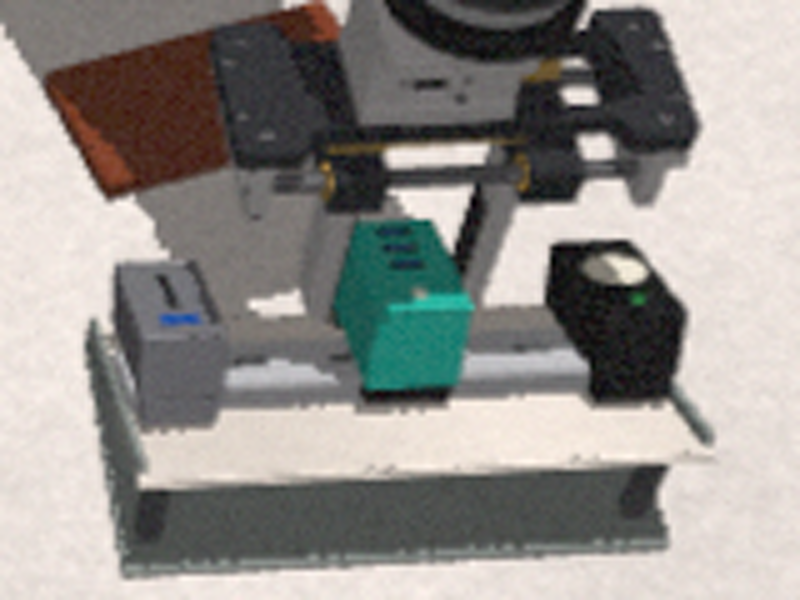

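move_arm --pt "0 0 0" --pt "0 0 0" --pt "0 0 0" --pt "0 0 0" --spin '[0,0,0,0]' --fingers 0.12

```text
time: 15.9
tcp_pos: [0.5627, 0.126, 0.2644]
eef_rot: [180.0, 0.0, 168.1]
wrist_force: [1.0, 1.1, 0.2]
grip_width: 0.444
```

```bash
python3 st.py k
```

```text
t 15.9 tcp [562.7 126.  264.4] rot [180.     0.   168.12] F [1.04 1.13 0.23] T [ 0.024  0.016 -0.019]
rel E: u -40.6 v 0.1 z 195.4 mm Fu 0.78
```

View pics/s_k.png

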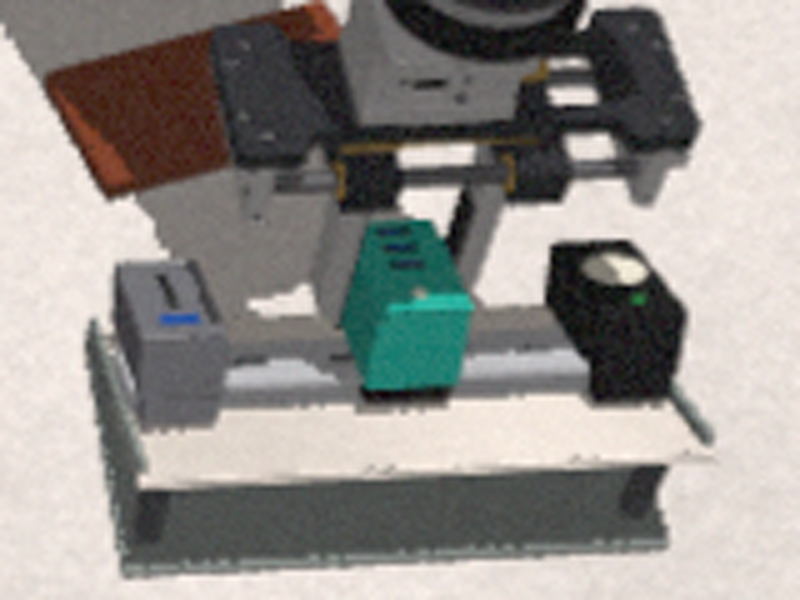

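move_arm --pt "0 0 0" --pt "0 0 0" --pt "0 0 -1" --pt "0 0 -3" --pt "0 0 -5" --pt "0 0 -6" --pt "0 0 -6" --spin '[0,0,0,0,0,0,0]' --fingers -0.2

```text
time: 16.65
tcp_pos: [0.5627, 0.126, 0.326]
eef_rot: [179.9, 0.1, 168.1]
wrist_force: [0.4, -0.4, 0.1]
grip_width: 0.603
```

```bash
python3 st.py l 1
```

```text
t 16.65 tcp [562.7 126.  326. ] rot [1.7994e+02 1.4000e-01 1.6812e+02] F [ 0.37 -0.4   0.08] T [ 0.052 -0.036  0.05 ]
rel E: u -40.6 v 0.1 z 257.0 mm Fu 0.45
```

View pics/s_l.png

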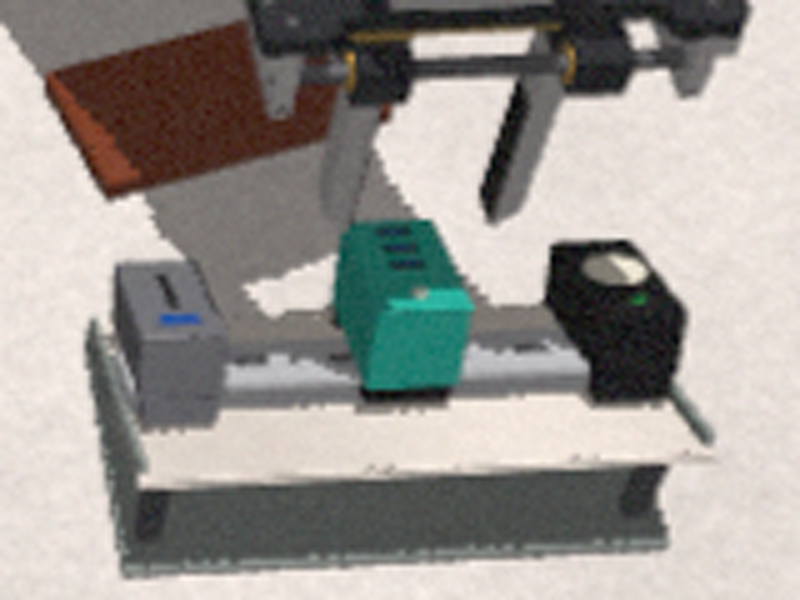

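```bash
cat > fit.py <<'E'
from pred import *
def fit(ob,pts):
    def pose(q):
        al,yw,uu,vv,zz=q; R=cv2.Rodrigues(np.array([0,0,a+yw]))[0]@np.array([[np.cos(al),0,-np.sin(al)],[0,1,0],[np.sin(al),0,np.cos(al)]])
        o=np.r_[E+(uu*u+vv*v)*1e-3,.069+zz*1e-3]
        return (np.array(pts,float)/1e3)@R.T+o
    # prior: hub contact near E: hub (18.2,9.5) at E
    def res(q):
        al=q[0];e=np.array([q[2]+18.2*np.cos(al)-9.5*np.sin(al),q[4]+18.2*np.sin(al)+9.5*np.cos(al)])
        return np.r_[(proj("scene",pose(q))-ob).ravel()/.5,e/1.5]
    r=least_squares(res,[.3,0,-15,0,-15]);q=r.x
    print("alpha %.1f yaw %.1f u %.1f v %.1f z %.1f"%(*np.degrees(q[:2]),*q[2:]),"res",np.round(r.fun,1));return q
E
python3 - <<'E'
from fit import *
fit(np.array([(386,303),(472,298),(345,225),(433,221),(420,292)])/5+[360,170]-.4,[(28,-20,52),(28,20,52),(-36,-20,52),(-36,20,52),(19,0,52)])
E
```

```text
alpha 20.7 yaw -0.1 u -13.8 v 2.7 z -15.6 res [-2.6  0.3  2.2  0.4 -1.3  0.1  0.7  0.   1.  -0.9 -0.1 -0.2]
```

View pics/t_l.png

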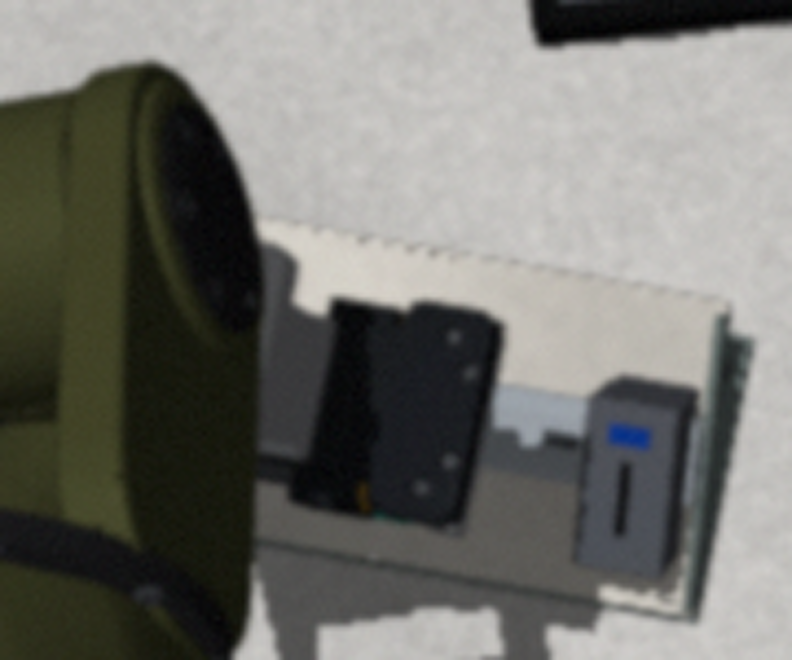

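move_arm --pt "0.7 0 0" --pt "1.4 0 0" --pt "2.1 0 0" --pt "2.1 0 0" --pt "2.1 0 0.5" --pt "2.1 0 1.2" --pt "2.1 0 2" --pt "2.1 0 2.6" --pt "2.1 0 2.6" --spin '[0,0,0,0,0,0,0,0,0]' --fingers 1

```text
time: 17.65
tcp_pos: [0.542, 0.1302, 0.2971]
eef_rot: [-180.0, -0.1, 168.1]
wrist_force: [-0.0, -0.2, -0.5]
grip_width: 0.002
```

```bash
python3 st.py m
```

```text
t 17.65 tcp [542.  130.2 297.1] rot [-1.7996e+02 -1.0000e-01  1.6811e+02] F [-0.01 -0.15 -0.45] T [0.064 0.026 0.028]
rel E: u -61.7 v -0.0 z 228.1 mm Fu 0.03
```

View pics/s_m.png

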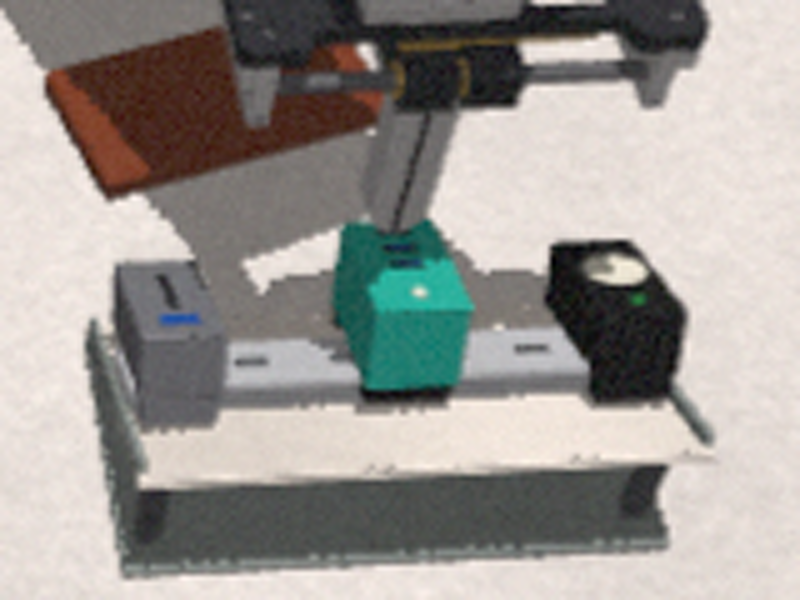

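Fingers shut, tips just over the hub's foot end (centre). Press down in small steps.

move_arm --pt "0 0 0.1" --pt "0 0 0.2" --pt "0 0 0.3" --pt "0 0 0.35" --pt "0 0 0.35" --spin '[0,0,0,0,0]'

```text
time: 18.2
tcp_pos: [0.542, 0.1304, 0.295]
eef_rot: [180.0, -0.0, 168.1]
wrist_force: [-3.2, 1.0, 3.7]
grip_width: 0.006
```

```bash
python3 st.py
```

```text
t 18.2 tcp [542.  130.4 295. ] rot [ 1.7999e+02 -1.0000e-02  1.6812e+02] F [-3.21  0.95  3.69] T [ 0.162  0.592 -0.005]
rel E: u -61.7 v 0.1 z 226.0 mm Fu -3.34
```

move_arm --pt "0 0 0.05" --pt "0 0 0.1" --pt "0 0 0.1" --spin '[0,0,0]'

```text
time: 18.5
tcp_pos: [0.5421, 0.1302, 0.2937]
eef_rot: [-180.0, 0.0, 168.1]
wrist_force: [0.3, -0.0, 0.6]
grip_width: 0.003
```

```bash
python3 st.py
```

```text
t 18.5 tcp [542.1 130.2 293.7] rot [-1.8000e+02  1.0000e-02  1.6812e+02] F [ 0.32 -0.04  0.61] T [-0.023 -0.039 -0.044]
rel E: u -61.6 v -0.0 z 224.7 mm Fu 0.33
```

```bash
python3 st.py n
```

```text
t 18.5 tcp [542.1 130.2 293.7] rot [-1.8000e+02  1.0000e-02  1.6812e+02] F [ 0.32 -0.04  0.61] T [-0.023 -0.039 -0.044]
rel E: u -61.6 v -0.0 z 224.7 mm Fu 0.33
```

View pics/s_n.png

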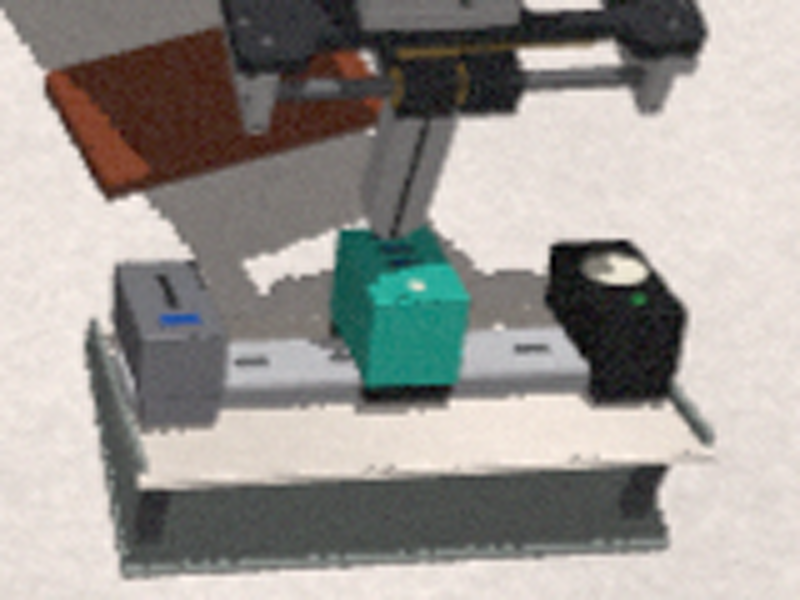

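move_arm --pt "0 0 0.05" --pt "0 0 0.1" --pt "0 0 0.15" --pt "0 0 0.15" --spin '[0,0,0,0]'

```text
time: 18.95
tcp_pos: [0.5421, 0.1303, 0.2922]
eef_rot: [-180.0, -0.0, 168.1]
wrist_force: [-0.8, -0.3, 0.8]
grip_width: 0.005
```

```bash
python3 st.py
```

```text
t 18.95 tcp [542.1 130.3 292.2] rot [-1.8000e+02 -1.0000e-02  1.6811e+02] F [-0.75 -0.28  0.84] T [ 0.026  0.035 -0.018]
rel E: u -61.6 v 0.0 z 223.2 mm Fu -0.68
```

move_arm --pt "0 0 0.05" --pt "0 0 0.1" --pt "0 0 0.15" --pt "0 0 0.15" --spin '[0,0,0,0]'

```text
time: 19.35
tcp_pos: [0.5421, 0.1303, 0.2908]
eef_rot: [-180.0, -0.0, 168.1]
wrist_force: [-0.7, 0.3, 0.7]
grip_width: 0.006
```

```bash
python3 st.py
```

```text
t 19.35 tcp [542.1 130.3 290.8] rot [-180.     -0.    168.12] F [-0.66  0.29  0.67] T [ 0.042  0.027 -0.027]
rel E: u -61.6 v 0.0 z 221.8 mm Fu -0.70
```

move_arm --pt "0 0 0.05" --pt "0 0 0.1" --pt "0 0 0.1" --spin '[0,0,0]'

```text
time: 19.65
tcp_pos: [0.5421, 0.1303, 0.2898]
eef_rot: [-180.0, 0.0, 168.1]
wrist_force: [0.0, -0.5, 1.7]
grip_width: 0.009
```

```bash
python3 st.py o
```

```text
t 19.65 tcp [542.1 130.3 289.8] rot [-180.      0.    168.12] F [ 0.02 -0.53  1.7 ] T [-0.029  0.001 -0.003]
rel E: u -61.6 v 0.1 z 220.8 mm Fu 0.13
```

View pics/s_o.png

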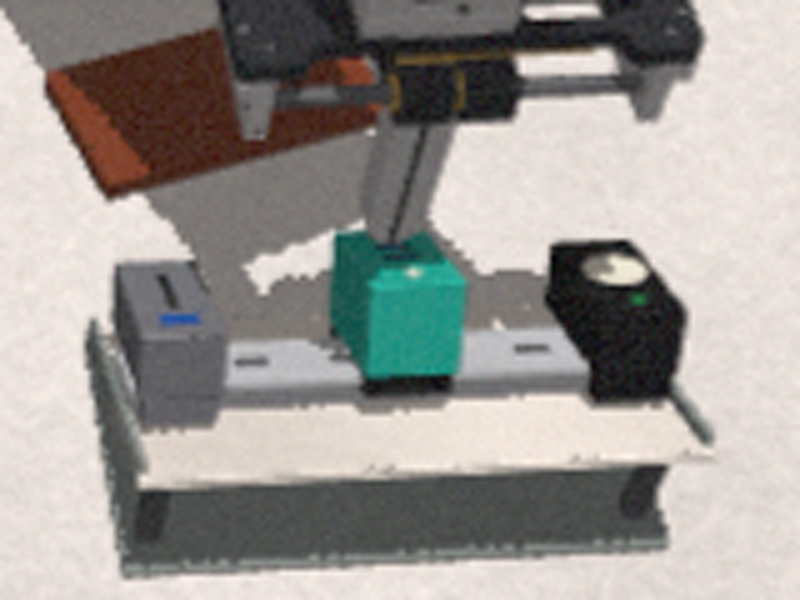

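move_arm --pt "0 0 -0.1" --pt "0 0 -0.3" --pt "0 0 -0.8" --pt "0 0 -2" --pt "0 0 -3" --pt "0 0 -3" --spin '[0,0,0,0,0,0]'

```text
time: 20.3
tcp_pos: [0.5423, 0.1304, 0.322]
eef_rot: [179.9, 0.2, 168.1]
wrist_force: [0.0, -0.5, -0.8]
grip_width: 0.006
```

```bash
python3 st.py p
```

```text
t 20.3 tcp [542.3 130.4 322. ] rot [1.7993e+02 1.7000e-01 1.6812e+02] F [ 0.03 -0.5  -0.84] T [ 0.039 -0.069 -0.028]
rel E: u -61.4 v 0.2 z 253.0 mm Fu 0.13
```

View pics/s_p.png

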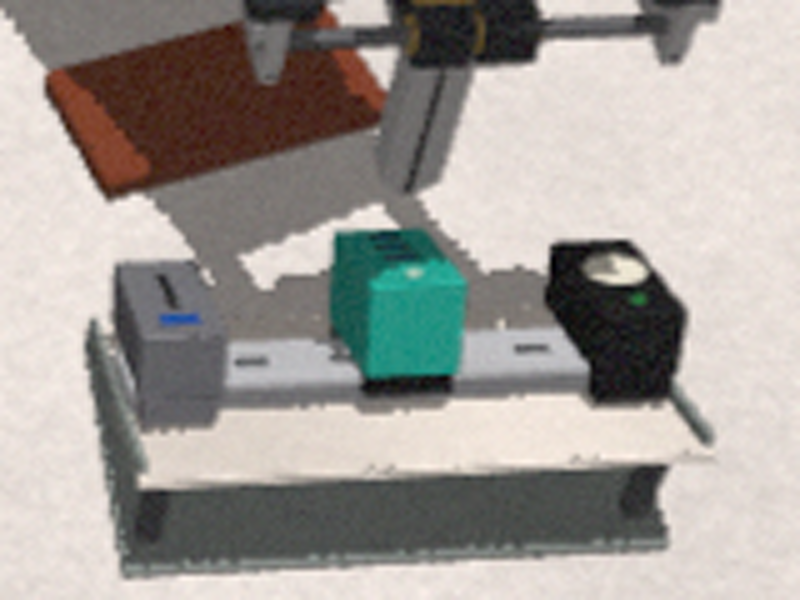

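```bash
python3 - <<'E'
from h import *
im=read_camera("scene");crop(im,415,205,475,265,10,"s_q.png",1.5)
E
```

```text
(no output)
```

View pics/s_q.png

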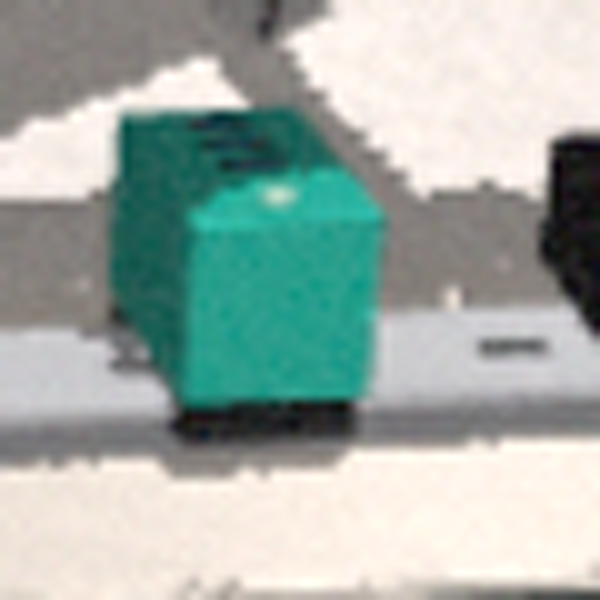

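```bash
cat > fit2.py <<'E'
from pred import *
def pose(q,pts):
    al,yw,uu,vv,zz=q; R=cv2.Rodrigues(np.array([0,0,a+yw]))[0]@np.array([[np.cos(al),0,-np.sin(al)],[0,1,0],[np.sin(al),0,np.cos(al)]])
    o=np.r_[E+(uu*u+vv*v)*1e-3,.069+zz*1e-3]
    return (np.array(pts,float)/1e3)@R.T+o
def fit2(ob,pts):
    r=least_squares(lambda q:(proj("scene",pose(q,pts))-ob).ravel(),[.4,0,-13,0,-17]);q=r.x
    al=q[0];c,s=np.cos(al),np.sin(al)
    print("alpha %.1f yaw %.1f u %.1f v %.1f z %.1f"%(*np.degrees(q[:2]),*q[2:]),"res",np.round(r.fun,1))
    # E in hub coords
    d=np.array([-q[2],-q[4]]);print("E in hub x,z:",d@[c,s],d@[-s,c])
    # lower edge
    b=np.radians(25);L=d-36*np.array([np.cos(b),np.sin(b)]);print("lower edge in hub",L@[c,s],L@[-s,c])
    return q
P6=[(28,-20,52),(28,20,52),(28,-20,10),(28,20,10),(-36,-20,52),(-36,20,52)]
E
python3 - <<'E'
from fit2 import *
fit2(np.array([(190,220),(382,215),(180,402),(368,400),(120,115),(298,105)])/10+[415,205]-.45,P6)
S=np.array([360,170])
# earlier view l (20deg rest)
fit2(np.array([(386,303),(472,298),(367,388),(457,386),(345,225),(433,221)])/5+S-.4,P6)
# held, d view predicted alpha 11: e view
fit2(np.array([(388,307),(487,303),(375,382),(465,380),(449,200)])/5+S-.4,P6[:4]+P6[5:])
E
```

```text
alpha 30.1 yaw -0.7 u -30.5 v 8.5 z -37.9 res [ 0.2  0.   0.  -0.1 -0.1  0.3 -0.2 -0.2 -0.1 -0.2  0.1  0.2]
E in hub x,z: 45.37544433593356 17.529359080649147
lower edge in hub 9.51525344650459 20.699013537165758
alpha 19.2 yaw -0.5 u -39.1 v 13.5 z -47.2 res [-1.3  0.2  0.3  0.5  0.3 -0.3  0.7 -0.7 -0.1  0.1  0.2  0.2]
E in hub x,z: 52.438047878858335 31.721209351772185
lower edge in hub 16.620500187022262 28.10136441820828
alpha 9.5 yaw -0.7 u -21.5 v 5.5 z -11.4 res [ 0.   0.1 -0.1  0.1 -0.5 -0.   0.6 -0.4 -0.   0.2]
E in hub x,z: 23.126861197055458 7.671771698631418
lower edge in hub -11.572122902737256 -1.9188749136848042
```

move_arm --pt "-1 0 0" --pt "-2 0 0" --pt "-3 0 0" --pt "-4 0 0" --pt "-4 0 0" --pt "-4 0 0.4" --pt "-4 0 0.7" --pt "-4 0 0.8" --pt "-4 0 0.8" --spin '[0,0,0,0,0,0,0,0,0]'

```text
time: 21.3
tcp_pos: [0.5811, 0.1222, 0.3119]
eef_rot: [-180.0, -0.0, 168.1]
wrist_force: [-0.1, -0.5, 0.7]
grip_width: 0.011
```

```bash
python3 st.py r
```

```text
t 21.3 tcp [581.1 122.2 311.9] rot [-180.     -0.    168.13] F [-0.08 -0.54  0.74] T [ 0.024 -0.017 -0.003]
rel E: u -21.8 v 0.1 z 242.9 mm Fu 0.03
```

View pics/s_r.png

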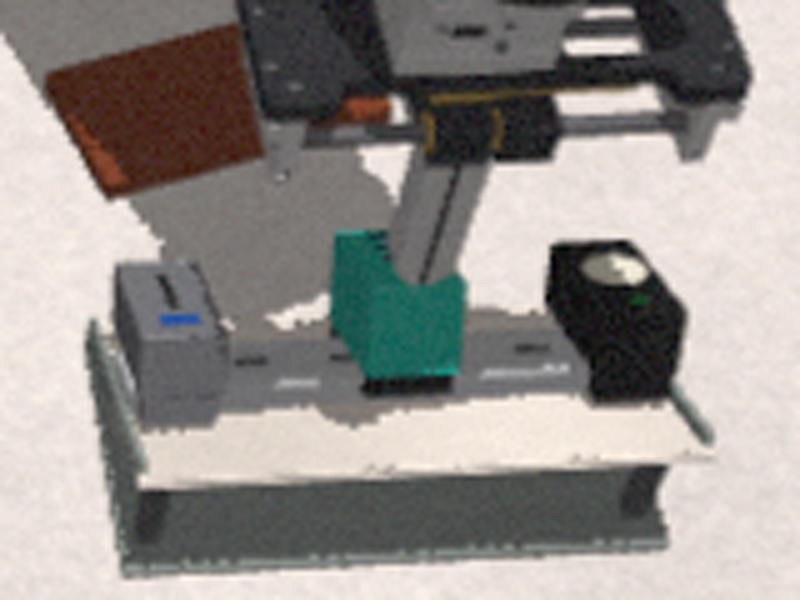

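Tip is just over the white-dot end; press gently.

move_arm --pt "0 0 0.08" --pt "0 0 0.16" --pt "0 0 0.24" --pt "0 0 0.3" --pt "0 0 0.3" --spin '[0,0,0,0,0]'

```text
time: 21.85
tcp_pos: [0.5817, 0.122, 0.3105]
eef_rot: [179.9, 0.2, 168.1]
wrist_force: [1.6, -2.0, 10.7]
grip_width: 0.003
```

```bash
python3 st.py
```

```text
t 21.85 tcp [581.7 122.  310.5] rot [179.94   0.22 168.12] F [ 1.57 -2.04 10.69] T [-0.204 -0.377 -0.017]
rel E: u -21.2 v 0.1 z 241.5 mm Fu 1.96
```

```bash
python3 - <<'E'
from h import *
im=read_camera("scene");crop(im,415,205,475,265,10,"s_t.png",1.5)
E
python3 st.py
```

```text
t 21.9 tcp [581.7 122.  310.5] rot [179.94   0.21 168.11] F [ 1.24 -1.92 10.32] T [-0.281 -0.382 -0.047]
rel E: u -21.2 v 0.1 z 241.5 mm Fu 1.60
```

View pics/s_t.png

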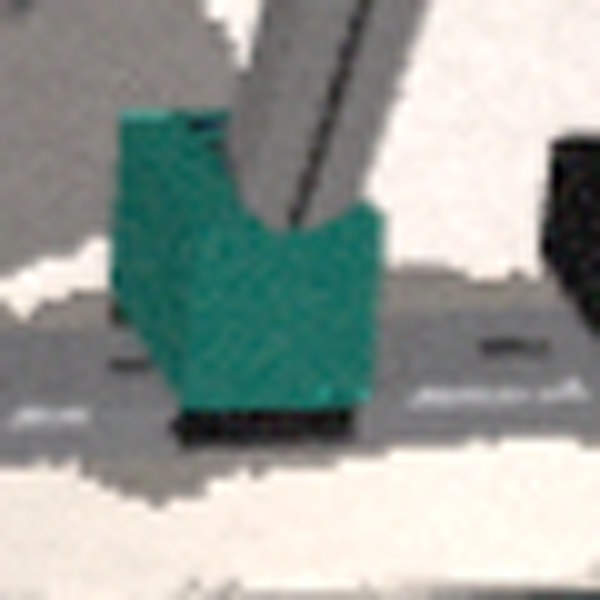

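```bash
python3 - <<'E'
from fit2 import *
pts=[(28,-20,52),(28,20,52),(28,-20,10),(28,20,10),(-36,-20,52),(23.7,0,0)]
def show(nm,al,pin_w,pin_h,tv=0):
    al=np.radians(al);c,s=np.cos(al),np.sin(al);o=np.array(pin_w)-[pin_h[0]*c-pin_h[1]*s,pin_h[0]*s+pin_h[1]*c]
    q=[al,0,o[0],0,o[1]];uv=proj("scene",pose(q,pts));print(nm,((uv-[415,205]+.45)*10).round().astype(int).tolist())
Ee=np.array([1.3,-.4])
b=np.radians(25);L=Ee-36*np.array([np.cos(b),np.sin(b)])
print("obs rocked (190,220),(382,215),(180,402),(368,400),(120,115) lipbottom 440; obs now (?, ?),(182,408),(365,405)")
show("flat, wall at edge",25,Ee,(18.7,10))
show("rock 5",30,L,(-17.3,10))
show("rest 20 hooked",20,Ee,(18.5,9.8))
# lip on top of flange, foot on rail: lip floor bottom z=0 on rail, foot at lower edge
show("lip on top al=37",37,L,(-17.3,10))
E
```

```text
obs rocked (190,220),(382,215),(180,402),(368,400),(120,115) lipbottom 440; obs now (?, ?),(182,408),(365,405)
flat, wall at edge [[193, 255], [388, 246], [176, 436], [368, 427], [116, 119], [262, 463]]
rock 5 [[190, 229], [385, 220], [178, 419], [369, 410], [112, 119], [265, 450]]
rest 20 hooked [[198, 267], [394, 258], [176, 439], [368, 430], [123, 106], [261, 463]]
lip on top al=37 [[184, 196], [379, 187], [179, 394], [371, 384], [105, 122], [267, 429]]
```

move_arm --pt "0 0 0.04" --pt "0 0 0.04" --spin '[0,0]'

```text
time: 22.1
tcp_pos: [0.5817, 0.122, 0.3103]
eef_rot: [179.9, 0.2, 168.1]
wrist_force: [1.7, -1.9, 13.4]
grip_width: 0.006
```

```bash
python3 st.py
```

```text
t 22.1 tcp [581.7 122.  310.3] rot [179.93   0.24 168.11] F [ 1.67 -1.94 13.42] T [-0.313 -0.416 -0.022]
rel E: u -21.1 v 0.1 z 241.3 mm Fu 2.04
```

move_arm --pt "0 0 -0.5" --pt "0 0 -1.2" --pt "1.5 0 -1.2" --pt "3.5 0 -1.2" --pt "5.5 0 -1.2" --pt "6.9 0 -1.2" --pt "6.9 0 0" --pt "6.9 0 2" --pt "6.9 0 3.9" --pt "6.9 0 3.9" --spin '[0,0,0,0,0,0,0,0,0,0]'

```text
time: 23.1
tcp_pos: [0.5137, 0.136, 0.2667]
eef_rot: [-179.9, -0.2, 168.1]
wrist_force: [0.3, 0.4, 0.7]
grip_width: 0.005
```

```bash
python3 st.py u; python3 - <<'E'
from h import *
im=read_camera("scene");crop(im,415,205,475,265,10,"s_v.png",1.5)
E
```

```text
t 23.1 tcp [513.7 136.  266.7] rot [-179.9    -0.24  168.11] F [0.31 0.45 0.71] T [ 0.05  -0.005 -0.04 ]
rel E: u -90.6 v -0.2 z 197.7 mm Fu 0.21
```

View pics/s_u.png

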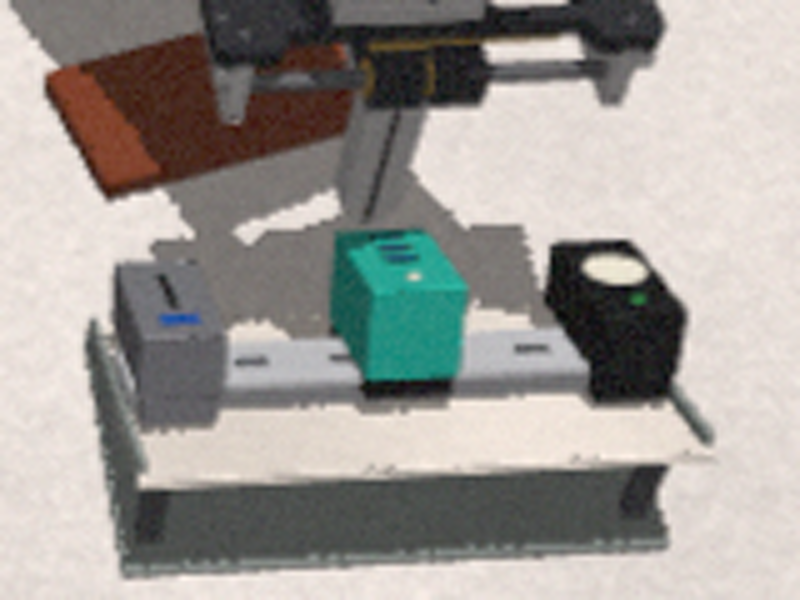

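View pics/s_v.png

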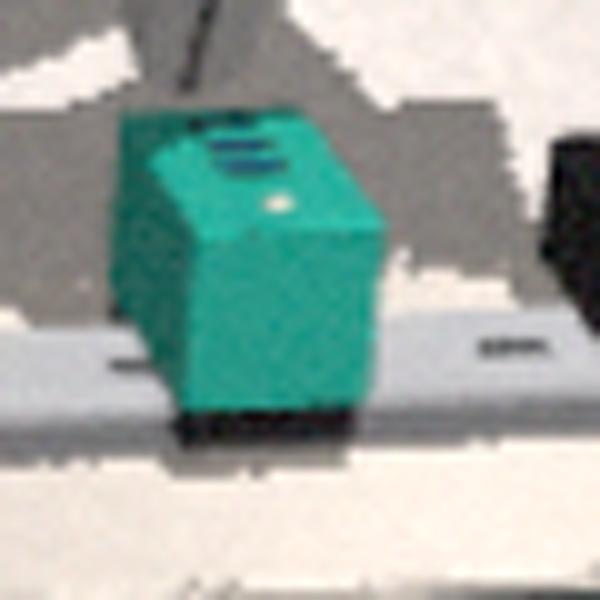

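move_arm --pt "-0.4 0 0" --pt "-0.8 0 0" --pt "-1.1 0 0" --pt "-1.3 0 0" --pt "-1.4 0 0" --pt "-1.4 0 0" --spin '[0,0,0,0,0,0]'

```text
time: 23.8
tcp_pos: [0.5271, 0.1336, 0.2696]
eef_rot: [-180.0, -0.1, 168.1]
wrist_force: [-10.0, 1.9, 6.1]
grip_width: 0.006
```

```bash
python3 st.py
```

```text
t 23.8 tcp [527.1 133.6 269.6] rot [-1.7998e+02 -1.4000e-01  1.6812e+02] F [-10.03   1.9    6.15] T [0.356 1.631 0.028]
rel E: u -77.0 v 0.2 z 200.6 mm Fu -10.21
```

move_arm --pt "0.15 0 0" --pt "0.5 0 0" --pt "1 0 0" --pt "1 0 0" --spin '[0,0,0,0]'

```text
time: 24.2
tcp_pos: [0.5171, 0.1356, 0.2695]
eef_rot: [-180.0, -0.0, 168.1]
wrist_force: [-0.6, 0.1, 0.0]
grip_width: 0.004
```

```bash
python3 st.py; python3 - <<'E'
from h import *
im=read_camera("scene");crop(im,415,205,475,265,10,"s_w.png",1.5)
E
```

```text
t 24.2 tcp [517.1 135.6 269.5] rot [-1.8000e+02 -1.0000e-02  1.6813e+02] F [-0.63  0.14  0.01] T [ 0.077 -0.012 -0.009]
rel E: u -87.1 v 0.0 z 200.5 mm Fu -0.64
```

View pics/s_w.png

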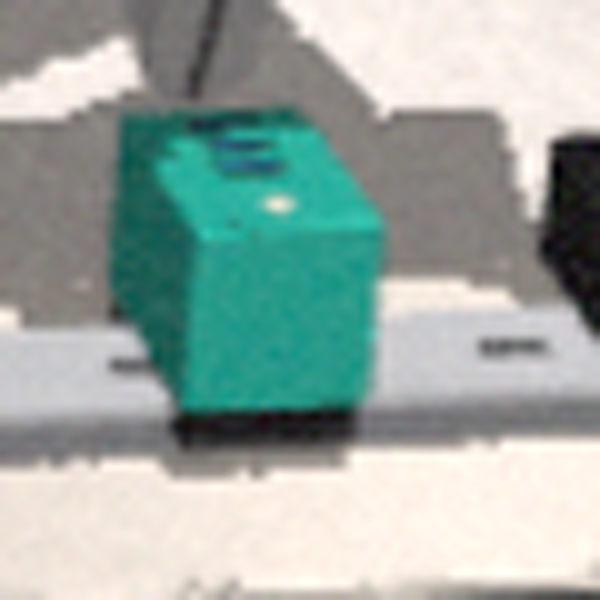

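```bash
python3 - <<'E'
from fit2 import *
f=lambda P:((proj("scene",P)-[415,205]+.45)*10).round()
b=np.radians(25)
for e in(0,1.3,3):
  for v0 in (-60,-20,20,60):
    P=np.r_[E+(e*u+v0*v)*1e-3,.0686]; P2=np.r_[E+((e+1.27)*u+v0*v)*1e-3,.0686-.00272]; print(e,v0,f(P),f(P2))
fit2(np.array([(193,238),(384,232),(182,412),(372,408),(120,112),(297,107)])/10+[415,205]-.45,P6)
im=cv2.imread("pics/s_w.png")  # 10x
g=cv2.cvtColor(cv2.imread("pics/s_w.png"),cv2.COLOR_BGR2GRAY)
for c in (60,420,470):print(c,[int(x) for x in g[300:480:6,c-15:c+15].mean(1)])
E
```

```text
0 -60 [[-27. 419.]] [[-28. 431.]]
0 -20 [[164. 409.]] [[163. 422.]]
0 20 [[354. 400.]] [[352. 413.]]
0 60 [[543. 391.]] [[541. 404.]]
1.3 -60 [[-26. 424.]] [[-27. 436.]]
1.3 -20 [[165. 414.]] [[164. 427.]]
1.3 20 [[355. 405.]] [[354. 418.]]
1.3 60 [[544. 396.]] [[543. 409.]]
3 -60 [[-24. 430.]] [[-25. 443.]]
3 -20 [[166. 421.]] [[165. 434.]]
3 20 [[357. 412.]] [[355. 424.]]
3 60 [[546. 403.]] [[545. 415.]]
alpha 26.5 yaw 0.2 u -33.5 v 10.1 z -42.8 res [ 0.3 -0.   0.1 -0.3 -0.1  0.4 -0.5 -0.1 -0.   0.2  0.2 -0.2]
E in hub x,z: 49.11827787220901 23.287805484308333
lower edge in hub 13.131267412268755 24.254799877337742
60 [129, 130, 130, 134, 144, 179, 207, 201, 200, 202, 202, 200, 199, 200, 202, 204, 204, 205, 193, 175, 152, 132, 124, 119, 120, 119, 133, 160, 200, 229]
420 [238, 231, 216, 205, 203, 202, 202, 203, 203, 203, 204, 203, 201, 199, 197, 190, 175, 159, 135, 118, 115, 119, 116, 129, 156, 211, 250, 246, 246, 247]
470 [242, 229, 211, 201, 203, 205, 200, 185, 181, 189, 198, 204, 202, 201, 200, 188, 167, 149, 130, 120, 115, 119, 126, 157, 195, 231, 249, 249, 247, 247]
```

```bash
python3 - <<'E'
from pred import *
im=cv2.imread("pics/s_e.png");cv2.imwrite("pics/s_e2.png",cv2.resize(im[120:480,260:580],None,fx=2,fy=2))
tcp=np.array([.5709,.1242,.2859])
pts=[(28,-20,52),(28,20,52),(28,-20,10),(28,20,10),(-36,20,52),(23.7,-15,0),(23.7,15,0)]
for al in (10.5,12): print(((proj("scene",hubpt(pts,np.radians(al),-17.4,37,tcp))-[360,170]+.4)*5).round().tolist())
E
```

```text
[[389.0, 309.0], [489.0, 304.0], [373.0, 386.0], [471.0, 381.0], [448.0, 202.0], [379.0, 396.0], [452.0, 393.0]]
[[389.0, 306.0], [489.0, 301.0], [374.0, 385.0], [472.0, 381.0], [448.0, 202.0], [380.0, 396.0], [453.0, 392.0]]
```

View pics/s_e2.png

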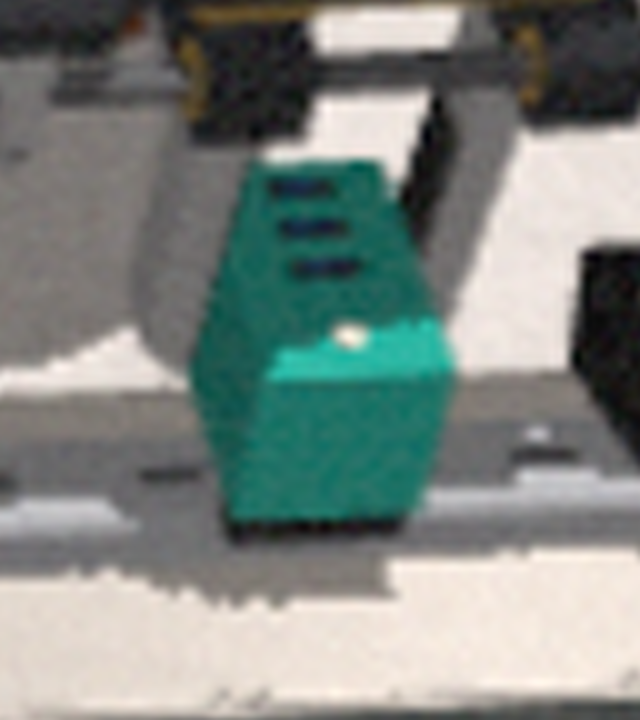

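move_arm --pt "1 0 -1" --pt "1.5 0 -4" --pt "2 0 -8" --pt "2 0 -12" --pt "2 -4 -15" --pt "2 -8.5 -15" --pt "2 -13 -15" --pt "2 -17.5 -15" --pt "2 -22 -15" --pt "2 -26 -15" --spin '[0,0,0,0,0,0,0,0,0,0]'

```text
time: 25.25
tcp_pos: [0.4437, -0.1167, 0.4197]
eef_rot: [-180.0, 0.0, 168.1]
wrist_force: [-0.1, -0.7, -0.2]
grip_width: 0.005
```

```bash
python3 - <<'E'
from h import *
im=read_camera("scene");crop(im,415,205,475,265,10,"s_x.png",1.5);cv2.imwrite("pics/scene_x.png",im)
im=read_camera("top");crop(im,85,135,250,250,4.8,"t_x.png",1.6);cv2.imwrite("pics/top_x.png",im)
E
```

```text
(no output)
```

View pics/t_x.png

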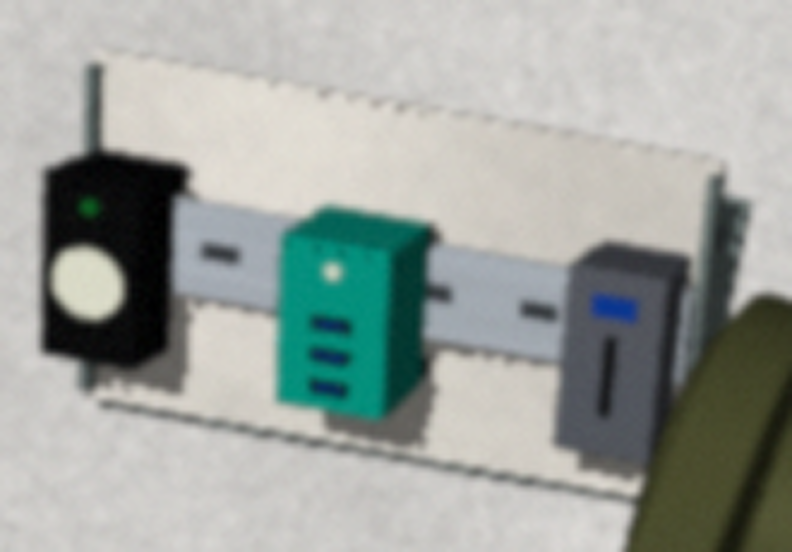

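View pics/s_x.png

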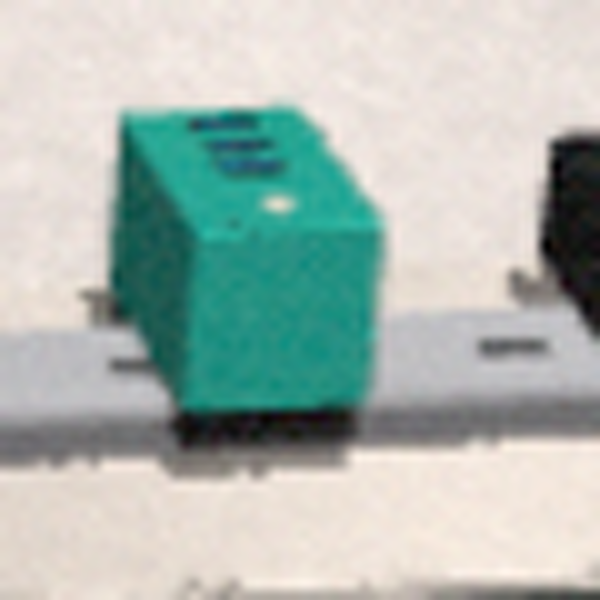

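```bash
python3 - <<'E'
from h import *
from rail import frame
S=lambda p:np.array(p)/10+[415,205]-.45; T=lambda p:np.array(p)/4.8+[85,135]-.4
d={"lip- 28,-20,52":((192,238),(394,258)),"lip+":((383,228),(283,237)),"foot-":((120,113),(383,418)),"foot+":((297,107),(278,402)),"lipb-":((182,412),(435,229)),"lipb+":((370,408),(325,208)),"dot":((279,204),(333,271))}
R,o=frame([.5893,.1203,.044],np.radians(-11.9))
P={}
for k,(a,b) in d.items():
    x,r=tri(S(a),T(b));P[k]=x;print(k,np.round(x*1e3,1),"res",round(r*1e3,1),"panel",np.round((x-o)@R*1e3,1))
ks=list(P);A=(P[ks[0]]+P[ks[1]]-P[ks[2]]-P[ks[3]])/2
print("len",np.linalg.norm(A),"alpha",np.degrees(np.arcsin(A[2]/np.linalg.norm(A))),"yaw",np.degrees(np.arctan2(A[1],A[0])))
E
```

```text
lip- 28,-20,52 [585.3 100.9 109. ] res 1.3 panel [ 27.5 -19.8  58.9]
lip+ [593.6 139.3 109.6] res 1.1 panel [28.  19.4 59.3]
foot- [532.6 112.   83.7] res 1.2 panel [-32.  -19.8  58.7]
foot+ [539.6 150.2  81.7] res 1.2 panel [-33.7  19.   57.3]
lipb- [603.1  97.2  73.6] res 2.4 panel [ 29.  -19.7  19.2]
lipb+ [611.9 136.7  72.7] res 1.0 panel [29.1 20.7 18.1]
dot [581.3 122.1 108.3] res 1.0 panel [19.8  0.1 61.7]
len 0.06061441665985642 alpha 26.024656517112025 yaw -11.687094960222923
```

```bash
cat > joint.py <<'E'
from h import *
from rail import frame
from scipy.optimize import least_squares
S=lambda p:np.array(p)/10+[415,205]-.45; T=lambda p:np.array(p)/4.8+[85,135]-.4
d=[((28,-20,52),(192,238),(394,258)),((28,20,52),(383,228),(283,237)),((-36,-20,52),(120,113),(383,418)),((-36,20,52),(297,107),(278,402)),((28,-20,10),(182,412),(435,229)),((28,20,10),(370,408),(325,208)),]
R,o=frame([.5893,.1203,.044],np.radians(-11.9))
pts=np.array([x[0] for x in d],float);a_=np.array([S(x[1]) for x in d]);b_=np.array([T(x[2]) for x in d])
def P(q,pts):
    th=q[0];Rl=cv2.Rodrigues(np.array([0,0,q[1]]))[0]@np.array([[np.cos(th),0,-np.sin(th)],[0,1,0],[np.sin(th),0,np.cos(th)]])
    pp=np.asarray(pts,float)@Rl.T+q[2:5];return (pp/1e3)@R.T+o
if __name__=="__main__":
    r=least_squares(lambda q:np.r_[(proj("scene",P(q,pts))-a_).ravel(),(proj("top",P(q,pts))-b_).ravel()],[0,0,5,0,7])
    q=r.x;print("extra tilt %.1f yaw %.1f origin panel"%tuple(np.degrees(q[:2])),q[2:]);print(np.round(r.fun.reshape(2,-1,2),1).tolist())
    print("seat pt", P(q,[(0,0,10)])@np.eye(3), "panel",(P(q,[(0,0,10),(-30,0,10),(18.7,0,10),(18.7,0,4),(14.5,0,4)])-o)@R*1e3)
    f=lambda n,p:proj(n,(np.array(p,float)/1e3)@R.T+o)
    q0=[0,0,5.1,0,7]
    print("pred seated scene",((proj("scene",P(q0,pts))-[415,205]+.45)*10).round().tolist());print("pred top",((proj("top",P(q0,pts))-[85,135]+.4)*4.8).round().tolist())
    print("obs",[x[1:] for x in d])
    print("rail edge x=23.8 in top at y=-60,60",((f("top",[(23.8,-60,17),(23.8,60,17),(-12.2,-60,17),(-12.2,60,17)])-[85,135]+.4)*4.8).round().tolist())
    sl=np.array([[573.7,61.6,61.5],[581.8,100.5,61.8],[590.3,139.3,61.8],[598.6,178.7,61.4]])/1e3
    print("slots panel",((sl-o)@R*1e3).round(1).tolist())
E
python3 joint.py
```

```text
extra tilt 2.5 yaw -0.2 origin panel [ 2.78170818 -0.13409391  6.66543839]
[[[-0.5, -0.1], [-0.1, -0.0], [-0.9, 0.1], [-0.2, -0.1], [-0.9, 1.0], [-0.6, 0.5]], [[-0.5, -0.4], [-0.8, -0.4], [-0.1, 1.6], [-1.0, 0.7], [-0.4, -1.0], [0.1, -0.7]]]
seat pt [[0.58445739 0.12118475 0.06008267]] panel [[  2.33691421  -0.13283379  16.65554133]
 [-27.63327433  -0.04792698  15.32115408]
 [ 21.01833174  -0.18575904  17.48730939]
 [ 21.28520812  -0.18651511  11.49324763]
 [ 17.08938172  -0.17462816  11.30643341]]Traceback (most recent call last):
  File "joint.py", line 17, in <module>
    print("pred seated scene",((proj("scene",P(q0,pts))-[415,205]+.45)*10).round().tolist());print("pred top",((proj("top",P(q0,pts))-[85,135]+.4)*4.8).round().tolist())
                                             ~^^^^^^^^
  File "joint.py", line 9, in P
    th=q[0];Rl=cv2.Rodrigues(np.array([0,0,q[1]]))[0]@np.array([[np.cos(th),0,-np.sin(th)],[0,1,0],[np.sin(th),0,np.cos(th)]])
               ~~~~~~~~~~~~~^^^^^^^^^^^^^^^^^^^^^^
cv2.error: OpenCV(4.12.0) /io/opencv/modules/calib3d/src/calibration_base.cpp:151: error: (-210:Unsupported format or combination of formats) The matrices must have 32f or 64f data type in function 'Rodrigues'
```

```bash
sed -i 's/np.array(\[0,0,q\[1\]\])/np.array([0.,0.,q[1]])/' joint.py; python3 - <<'E'
from joint import *
for n,ob in(("scene",a_),("top",b_)):
  for zz in (7,8.5,10):
    r=least_squares(lambda q:(proj(n,P([q[0],q[1],q[2],q[3],zz+q[2]*0],pts))-ob).ravel(),[0.,0,5,0])
    print(n,zz,np.degrees(r.x[:2]),r.x[2:],np.round(r.fun.reshape(-1,2)[:,1],1))
E
python3 joint.py | tail -7
```

```text
scene 7 [ 2.91206273 -0.24098208] [2.76228553 1.06283022] [-0.5 -0.3 -0.  -0.3  0.7  0.2]
scene 8.5 [ 3.01126224 -0.27347094] [5.68259133 0.1538946 ] [-0.5 -0.4 -0.1 -0.3  0.8  0.3]
scene 10 [ 3.11093639 -0.30610648] [ 8.60303128 -0.75505166] [-0.5 -0.4 -0.1 -0.3  0.8  0.3]
top 7 [1.81633177 0.00316058] [ 2.4306282  -1.04030215] [-0.6 -0.4  1.6  0.8 -0.8 -0.5]
top 8.5 [1.80311819 0.00874733] [ 2.90944441 -1.58492075] [-0.6 -0.5  1.7  0.9 -0.9 -0.5]
top 10 [1.78975275 0.01439168] [ 3.38815724 -2.12954549] [-0.6 -0.5  1.7  0.9 -0.9 -0.6]
 [ 21.28520812  -0.18651511  11.49324763]
 [ 17.08938172  -0.17462816  11.30643341]]
pred seated scene [[194.0, 251.0], [389.0, 242.0], [117.0, 115.0], [302.0, 106.0], [177.0, 432.0], [368.0, 423.0]]
pred top [[393.0, 242.0], [280.0, 222.0], [381.0, 415.0], [271.0, 395.0], [434.0, 216.0], [327.0, 197.0]]
obs [((192, 238), (394, 258)), ((383, 228), (283, 237)), ((120, 113), (383, 418)), ((297, 107), (278, 402)), ((182, 412), (435, 229)), ((370, 408), (325, 208))]
rail edge x=23.8 in top at y=-60,60 [[539.0, 260.0], [218.0, 202.0], [531.0, 353.0], [214.0, 296.0]]
slots panel [[4.5, -60.7, 17.2], [4.6, -20.9, 17.5], [4.9, 18.8, 17.4], [4.7, 59.1, 17.0]]
```

```bash
python3 - <<'E'
from h import *
im=cv2.imread("pics/top_x.png");crop(im,130,165,190,230,11,"t_y.png",1.9)
E
```

```text
(no output)
```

View pics/t_y.png

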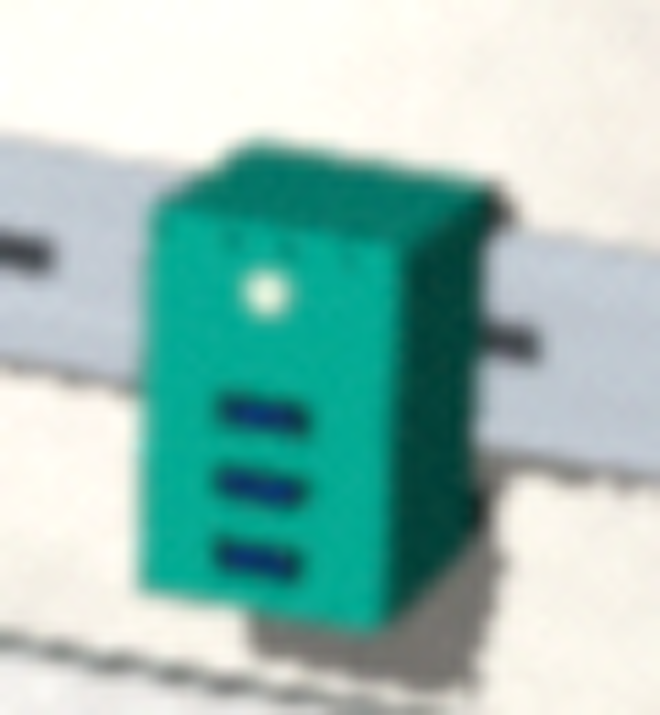

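```bash
python3 - <<'E'
from joint import *
U=lambda p:np.array(p)/11+[130,165]-.45
tb=[(405,250),(155,205),(385,632),(140,585),(495,187),(250,140)]
b=np.array([U(x) for x in tb])
r=least_squares(lambda q:np.r_[(proj("scene",P(q,pts))-a_).ravel(),(proj("top",P(q,pts))-b).ravel()],[0.,0,5,0,7])
q=r.x;print(np.degrees(q[:2]),q[2:]);print(np.round(r.fun.reshape(2,-1,2),1).tolist())
print("panel seat,foot",((P(q,[(0,0,10),(-30,0,10),(18.7,0,10)])-o)@R*1e3).round(1).tolist())
f=lambda p:((proj("top",(np.array(p,float)/1e3)@R.T+o)-[130,165]+.45)*11).round().tolist()
print("pred seated top",((proj("top",P([0,0,5.1,0,7],pts))-[130,165]+.45)*11).round().tolist());print(tb)
for x in(21,22,23,24):print(x,f([(x,-30,17),(x,-45,17),(x-36,-30,17)]))
g=cv2.cvtColor(cv2.imread("pics/t_y.png"),cv2.COLOR_BGR2GRAY)
for c in(560,620):print(c,[(y,int(g[y:y+6,c-20:c+20].mean())) for y in range(190,300,6)])
E
```

```text
[2.3745844  0.00649359] [ 3.91752342 -0.26648679  7.43298319]
[[[-0.3, -0.1], [0.1, -0.1], [-0.9, -0.0], [-0.1, -0.3], [-0.8, 1.0], [-0.4, 0.5]], [[-0.3, -0.0], [-1.0, -0.2], [-0.3, 0.7], [-0.8, 0.8], [0.2, -0.8], [0.1, -0.6]]]
panel seat,foot [[3.5, -0.3, 17.4], [-26.5, -0.3, 16.2], [22.2, -0.3, 18.2]]
pred seated top [[406.0, 226.0], [148.0, 179.0], [379.0, 622.0], [127.0, 576.0], [500.0, 165.0], [254.0, 121.0]]
[(405, 250), (155, 205), (385, 632), (140, 585), (495, 187), (250, 140)]
21 [[556.0, 250.0], [648.0, 266.0], [539.0, 464.0]]
22 [[556.0, 244.0], [648.0, 260.0], [540.0, 458.0]]
23 [[557.0, 238.0], [649.0, 254.0], [540.0, 452.0]]
24 [[557.0, 232.0], [649.0, 248.0], [541.0, 446.0]]
560 [(190, 244), (196, 243), (202, 243), (208, 243), (214, 241), (220, 237), (226, 225), (232, 213), (238, 203), (244, 200), (250, 199), (256, 202), (262, 204), (268, 205), (274, 204), (280, 202), (286, 200), (292, 198), (298, 197)]
620 [(190, 237), (196, 238), (202, 239), (208, 239), (214, 239), (220, 240), (226, 238), (232, 232), (238, 220), (244, 208), (250, 200), (256, 198), (262, 200), (268, 203), (274, 203), (280, 203), (286, 203), (292, 202), (298, 200)]
```

```bash
python3 - <<'E'
from station import *
s=read_state();print(s["time"],s["tcp_pos"],s["wrist_force"]);print(close_job())
E
```

```text
25.35 [ 0.44365003 -0.11818851  0.41958963] [-0.03470326  0.68547137  1.10709326]
the job is handed in; nothing more can be done
None
```

The teal hub is mounted on the rail between the grey and black modules, lip hooked first and foot clip then pressed home. The job was handed in at 25.35 s with the arm clear and touching nothing.

**What I did:**
- I gripped the hub by its side faces and carried it over the rail.
- The tool cannot tilt, so I set the foot-up tilt by pressing the lip lightly on the rail's upper edge, which turned the hub about 11° in the jaws.
- I then hooked the lip over the upper edge. A small upward test pull caught on it, with a force of about 5.6 N.
- I let go, and pressed the foot down with the shut fingertips. The force rose to about 4 N and then dropped away as it snapped.
- That press rocked the lip end up by about 5°, so I pressed the lip end back down at up to 13 N. I also nudged the foot end up the slope at about 10 N, which moved nothing visible.

**Last checks, fitted from both cameras:**
- The seating face is at panel z of about 17.4 mm and the foot about 16.2 mm, so the foot is level or slightly low, as expected when snapped.
- The hub is centred along the rail (y about -0.3 mm) and its turn about the panel normal is about 0°.
- In the top view the black lip shows only beyond the rail's upper edge, which fits it being hooked.

**What did not fully agree:**
- The lip end still sits about 2.4° high, within the allowed play but not perfectly flat. The 13 N press did not bring it lower.
- The hub's middle came out at panel x of about 3.5 mm, against my rail estimate of 4 to 6 mm. The gap is about the size of the camera error.
- I saw no sign of contact with the cup, mouse or phone wallet, but I did not re-measure their positions at the end.

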